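# Pack out the ram of a bench lever press and press a bearing cap home

### The job

The press's short ram stroke does not reach the bearing cap that still stands proud of its housing. Choose two of the four packing plates that together just go in under the ram - the thickest pair that slides in freely - and lay them flat, one on the other, centred on the cap. Then bring the press lever down until the cap is fully home, and leave the packing in place and the lever down; press the cap only through the packing and leave the other things on the bench where they are.

Things in the scene. Friction and masses are not known exactly. Their poses are not given: they have to be found in the camera images.
- press: grey bench lever press, bolted down. Origin on the ram's vertical axis at worktop height, z up. Base 112 mm wide (x), y from -62 to +98 mm, 22 mm high; behind the work a round column 36 mm across (axis at y = +72, top at 292 mm). The throat opens to the press's -y: plates go in moving along its +y with their length along y, the gripper leaning back towards -y because of the head above
- head_front (a point): middle of the lower front edge of the press head, the grey block over the work: its front face is 28 mm in front (-y) of the ram axis, it is 64 mm wide and 72 mm high and its underside is 20 mm above the raised ram foot. A gripper held upright hits it; one leaning back 35 to 45 degrees, with a plate held 36 mm from its middle at the near end, clears it
- bearing_cap: steel bearing cap on the housing under the ram, 44 mm across, flat top; origin = centre of its top face, z up. Slides down only: starts 6 mm proud (top 88 mm above the worktop), home at 82 mm. Tight: about 45 N moves it and it stays. The round aluminium housing below is 47 mm across down to 40 mm height, 72 mm across at its foot; free space beside it down to the base
- press_ram: steel ram with a flat round foot 35 mm across; origin = centre of the foot's underside, z up. The head is locked at a height that varies: lever up, the foot is 47 to 66 mm above the cap's top. Stroke 18 mm down, in step with the lever (18 mm per rad), so the packing may be at most about 12 mm thinner than this gap; leave 2 to 4 mm to slide the plates in
- press_lever (a joint): angle of the press lever in rad: 0 = up (rising at 35 degrees from its hinge towards the press's -x), 1.0 = right down (22 degrees below level). Lowering it drives the ram down. Stays where it is left (friction 0.3 N m). Pressing the cap takes about 13 N downwards on the bar 85 mm out from the hinge; it stops firmly when the cap is home
- lever_hinge (a point): the lever's hinge pin, on the head's -x side (50 mm in -x and 19 mm in +y from the ram axis); it turns about the press's y axis
- lever_ball (a point): centre of the black ball, 32 mm across, at the lever's end, 150 mm from the hinge; between them a steel bar 13 mm thick. Push the bar down from above with closed fingers, or take the ball
- stand: wooden stand, fixed, 236 mm (x) x 100 mm (y) x 39 mm high: a 10 mm base with four ridges 26 mm wide and 90 mm long (y) at x = -96, -32, +32 and +96 mm, one plate lying along each; the 38 mm wide channels between the ridges take the fingers. Origin: centre of its underside, z up. A carton flap hangs 100 to 160 mm high behind its far end
- plate_14: plain bright light-alloy packing plate, 38 mm wide (x) x 100 mm long (y) x 14 mm thick (z), about 144 g, a small hole near each end; origin = centre of its underside, z up. Lies flat on one ridge of the stand, underside 39 mm above the worktop; which ridge varies
- plate_20: plain bright light-alloy packing plate, 38 mm wide (x) x 100 mm long (y) x 20 mm thick (z), about 205 g, a small hole near each end; origin = centre of its underside, z up. Lies flat on one ridge of the stand, underside 39 mm above the worktop; which ridge varies
- plate_26: plain bright light-alloy packing plate, 38 mm wide (x) x 100 mm long (y) x 26 mm thick (z), about 267 g, a small hole near each end; origin = centre of its underside, z up. Lies flat on one ridge of the stand, underside 39 mm above the worktop; which ridge varies
- plate_32: plain bright light-alloy packing plate, 38 mm wide (x) x 100 mm long (y) x 32 mm thick (z), about 328 g, a small hole near each end; origin = centre of its underside, z up. Lies flat on one ridge of the stand, underside 39 mm above the worktop; which ridge varies
- hex_key: an angled hexagon key lying flat near the front edge, 96 x 34 x 8 mm, a bystander
- gauge_plug: a plug gauge lying between the press and the carton behind it, 108 x 16 x 16 mm, a bystander
- grease_pot: a pot with a screw lid, 68 mm across and 46 mm high, behind the press, a bystander

How it is judged:
By the outcome, as a careful person would: the job done as asked, in the order asked, and still so for the second after the job is handed in, with the robot touching nothing.
It also fails if it takes over 67 s, if anything falls off the work surface, if the arm or the gripper's body presses on something with over 40 N, if the wrist force passes 120 N, or if a joint passes its speed limit or range.

### The arm

A 6-joint arm with a two-finger parallel gripper is mounted at the origin on a cart in front of the work surface, level with it; the furniture and walls round the work are solid. World frame = base frame: x ahead of the robot, y to its left, z up, the work surface at z = 0. Lengths are in m, angles in degrees, forces in N, time in s.
With the tool pointing down it reaches from about 0.275 to 0.825 m from the base axis. Payload 5.2 kg.
Tool frame: the origin (TCP) lies at the very end of the fingers, on their centre line; the grasp point (between the pads) lies 19 mm behind it (manip.grip_depth is the distance from the TCP to the grasp point, in m); z points along the fingers, y is the direction in which the jaws open and shut (so a half turn about z gives the same grasp; the last joint's range is limited). The gripper opens to 93 mm and grips with 3 to 60 N. Pads are 15 mm wide; open, the fingers measure 128 mm over their backs; the gripper's body (75 mm by 188 mm) begins 65 mm behind the grasp point.
Start: joints at [56.333, 14.817, 87.949, -0, 77.235, -11.62], TCP at [0.206, 0.51, 0.219] pointing down, gripper open.
Joint ranges: [-179.93, 179.93], [-52.35, 119.4], [10.71, 147.94], [-69.91, 249.91], [12.55, 155.21], [-178.61, 178.61]. Speed limits (degrees/s): [147.25, 147.25, 180, 180, 180, 180].

### API

Orientations are given as a 3x3 rotation matrix whose columns are the frame's x, y, z axes.
In Python, from workcell import manip gives the robot as it stands.
- The arm moves only by the tool drive_tool, never from a script. Its argument "targets" is a list of rows, each an object with "turn": the turn, a rotation vector about the tool's x, y, z in units of 10 degrees (1.0 is 10 degrees), a list of three; "slide": the shift along the tool's x, y, z in m, a list of three; "jaw": the closure, from 0 (fully open) to 1 (shut). In form: [{"turn": [wx, wy, wz], "slide": [x, y, z], "jaw": jaw}, ...]. A call has 1 to 8 rows; each row shifts and turns the pose as measured when the row begins, along the tool's axes as they then stand; what a row does not reach is not made up. A row lasts 1/8 s, in which the tool goes at most 62.5 mm and 10.7 degrees, less where a joint would pass 70% of its speed; a pose out of reach is approached as far as the arm can. A call with a gripper value outside its range is refused whole. The fingers move at their own pace and stop on an object; "newtons" is the grip in N (left out, the last holds). Time passes only in rows, so rows that do not move let the fingers close. It gives the time, the measured TCP pose, the force and the opening at its end, in the units of the state.
- manip.read_state(): the state, without advancing time (a new reading comes with each control period).
- manip.get_image(name): name is "scene" or "top" or "wrist"; returns a dict with "color" (420x560x3 uint8, red, green, blue), "z_map" (420x560 float32, m along the optical axis (not along the pixel's ray), 0 where there is no reading), "fx", "fy", "cx", "cy" (pixels), "distortion" ([k1, k2, p1, p2, k3] as OpenCV has them; the pictures are not rectified), "R" (3x3) and "t" (3): a world point X has camera coordinates R X + t; the wrist camera has in their place "hand_eye" (4x4, takes a point from camera to tool coordinates, whose origin is the TCP and whose axes are the flange's). Camera axes: x right, y down, z forward; pixel columns grow to the right and rows downward; lengths in m; the calibration is good to about 2 mm. A picture is of the moment at which its call begins: read the wrist's pose just before it.
- manip.close_job(): hands the job in, once; it reports no verdict.
Trained networks look in the newest picture that a camera, given by its name, has taken for a name from the list of things; names that differ only in an ending like _2 or _b are one class to them, and where a whole thing is asked for, a point or a joint stands for the part that bears it (a point fixed in the world has none). Each returns a list of dicts, best first, with "confidence" (0 to 1); they miss things now and then, are a little off and sometimes report something else, mostly with a low value. They report only what shows in the picture. A call takes as long as a camera call.
- manip.masks_of(query, camera): "mask" (420x560 bool, what is visible of it) and "box" ([left, top, right, bottom] in pixels, round what is visible of it).
- manip.pinpoint(query, camera): "centre" ([column, row] in pixels: a listed point, or the origin of a listed thing).
The state is a dict: "clock": time; "q": joint angles; "joint_velocities": joint speeds; "joint_torque": joint torques, N m; "ee_pos": TCP position; "eef_rot": TCP orientation; "contact_force": force on the tool from outside, world axes, zero at the start; "ft_torque": the same for the moment, N m; "opening": opening from 0.0 (shut) to 1.0 (fully open).
Only numpy, scipy, OpenCV 4.12 (cv2) and the standard library are available. Lean on these libraries where they do the work, as an engineer would, in place of code of your own. Each camera call takes 0.05 s, during which the arm holds its last target. There are 200 camera calls.

## Working session

There is one attempt and no reset: what is moved stays moved. The work goes in short steps, Python scripts to look and compute and a tool call to move; the robot and the scene stay as the last step left them, time stands still between calls to the robot, and variables do not carry over. Pictures are saved under pics/ and viewed, about 8 in all and at most 12, crops included, and the job is handed in when it is done.

Besides the shell and the picture viewer there is one more tool, called after "Call:" as a command line: name --argument value ..., lists and objects as JSON in quotes. drive_tool: Moves the arm, as the interface text tells. Its arguments: {"type":"object","properties":{"targets":{"type":"array","items":{"type":"object","properties":{"turn":{"type":"array","items":{"type":"number"}},"slide":{"type":"array","items":{"type":"number"}},"jaw":{"type":"number"}}}},"newtons":{"type":"number"}},"required":["targets"]}

```bash
mkdir -p pics; ls
cat > h.py <<'E'
import numpy as np, cv2
from workcell import manip
np.set_printoptions(precision=4,suppress=True)
def cloud(im):
    h,w=im["z_map"].shape
    u,v=np.meshgrid(np.arange(w),np.arange(h))
    K=np.array([[im["fx"],0,im["cx"]],[0,im["fy"],im["cy"]],[0,0,1]])
    p=cv2.undistortPoints(np.stack([u,v],-1).reshape(-1,1,2).astype(np.float64),K,np.array(im["distortion"],float)).reshape(h,w,2)
    z=im["z_map"]
    P=np.dstack([p[...,0]*z,p[...,1]*z,z]).astype(float)
    if "R" in im and im["R"] is not None:
        W=(P-np.array(im["t"]))@np.array(im["R"])
    else:
        s=manip.read_state(); T=np.array(im["hand_eye"])
        W=(P@T[:3,:3].T+T[:3,3])@np.array(s["eef_rot"]).T+np.array(s["ee_pos"])
    W[z<=0]=np.nan
    return W
E
python3 - <<'E'
from h import *
ims={}
for c in("scene","top"):
    im=manip.get_image(c);W=cloud(im);np.save(c+".npy",W)
    cv2.imwrite(f"pics/{c}0.png",im["color"][...,::-1])
    print(c)
    for n in("plate_14","plate_20","plate_26","plate_32","stand","press","bearing_cap","press_ram","head_front","lever_hinge","lever_ball"):
        for d in manip.pinpoint(n,c)[:2]:
            x,y=d["centre"];i,j=int(round(y)),int(round(x))
            ok=0<=i<420 and 0<=j<560
            print(n,round(d["confidence"],2),np.round(d["centre"],1),W[i,j] if ok else None)
    print([ (k,np.array(im[k])) for k in("R","t","fx","cx","cy")])
print(manip.read_state())
E
```

```text
pics
scene
plate_14 0.86 [336.8 244.1] [ 0.5461 -0.2162  0.0723]
plate_14 0.84 [346.2 255.1] [ 0.5194 -0.2193  0.0567]
plate_20 0.86 [336.8 244.1] [ 0.5461 -0.2162  0.0723]
plate_20 0.84 [346.2 255.1] [ 0.5194 -0.2193  0.0567]
plate_26 0.86 [336.8 244.1] [ 0.5461 -0.2162  0.0723]
plate_26 0.84 [346.2 255.1] [ 0.5194 -0.2193  0.0567]
plate_32 0.86 [336.8 244.1] [ 0.5461 -0.2162  0.0723]
plate_32 0.84 [346.2 255.1] [ 0.5194 -0.2193  0.0567]
stand 0.81 [348.8 282.7] [ 0.442  -0.1582  0.054 ]
stand 0.19 [235.1 334. ] [0.4932 0.0732 0.007 ]
press 0.96 [259.7 291.6] [ 0.5567 -0.0233  0.0222]
press 0.19 [254.9 253. ] [ 0.5961 -0.0391  0.0892]
bearing_cap 0.71 [253.9 252.6] [ 0.6009 -0.0396  0.0866]
press_ram 0.63 [244.3 201.9] [0.4409 0.0703 0.297 ]
press_ram 0.56 [255.1 229.1] [ 0.583  -0.0333  0.1528]
head_front 0.84 [265.4 215.3] [ 0.5587 -0.0418  0.1912]
head_front 0.65 [363.6 290.7] [ 0.4064 -0.1645  0.0532]
lever_hinge 0.87 [244.7 214.1] [0.5292 0.0186 0.2241]
lever_ball 0.69 [245.  198.2] [0.4439 0.0666 0.3015]
[('R', array([[-0.5775, -0.8163, -0.0083],
       [-0.3708,  0.2713, -0.8
[... 995 characters left out ...]
.1241, -0.0121, -0.9922]])), ('t', array([-0.1092,  0.6208,  0.9586])), ('fx', array(441.9198)), ('cx', array(274.5229)), ('cy', array(211.8862))]
{'clock': 1.2, 'q': array([ 56.3323,  14.815 ,  87.9493,   0.0019,  77.2356, -11.6211]), 'joint_velocities': array([-0.0179,  0.0344, -0.0524,  0.1679,  0.0744, -0.053 ]), 'joint_torque': array([  0.0009, -43.7203, -28.4307,   0.0717,   0.0313,  -0.    ]), 'ee_pos': array([0.2064, 0.5098, 0.2187]), 'eef_rot': array([[-0.9269,  0.3754, -0.    ],
       [ 0.3754,  0.9269,  0.    ],
       [ 0.    ,  0.    , -1.    ]]), 'contact_force': array([ 0.584 , -0.1869, -0.4121]), 'ft_torque': array([ 0.021 , -0.0097, -0.0104]), 'opening': 0.9995275650430407}
```

View pics/scene0.png

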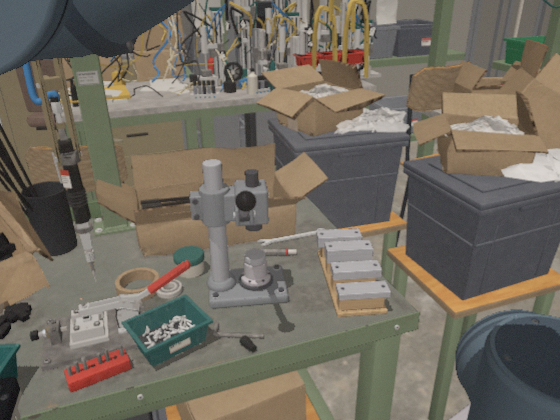

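View pics/top0.png

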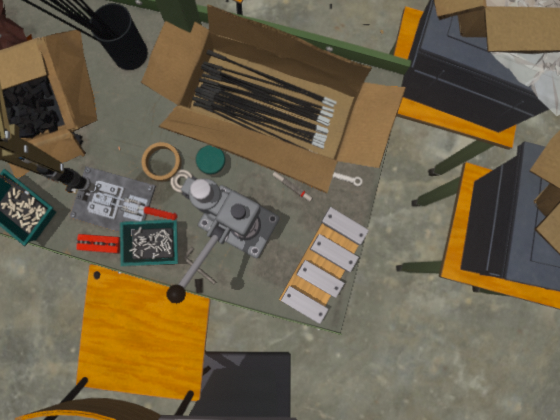

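Run:
```python
from h import *
from scipy import ndimage
for c in("scene","top"):
    W=np.load(c+".npy");print(c)
    # plates
    X,Y,Z=W[...,0],W[...,1],W[...,2]
    m=(Z>.047)&(Z<.085)&(X>.36)&(X<.60)&(Y<-.10)&(Y>-.30)
    m=ndimage.binary_erosion(m)
    # cut by depth jumps: use stand-axis histogram
    P=W[m]; r=cv2.minAreaRect(P[:,:2].astype(np.float32));print("all",r,len(P))
    d=manip.masks_of("plate_14",c)
    for k in d[:6]:
        q=W[ndimage.binary_erosion(k["mask"])]; q=q[~np.isnan(q[:,0])]
        if len(q)<20: continue
        zt=np.percentile(q[:,2],80); q=q[abs(q[:,2]-zt)<.006]
        r=cv2.minAreaRect(q[:,:2].astype(np.float32));print(round(k["confidence"],2),len(q),"ztop %.4f"%np.median(q[:,2]),np.median(q[:,:2],0),r)
    near=(abs(X-.57)<.13)&(abs(Y+.03)<.13)
    for lo,hi,n in((.283,.30,"coltop"),(.015,.03,"base"),(.081,.095,"cap"),(.23,.262,"headtop"),(.262,.281,"?")):
        q=W[near&(Z>lo)&(Z<hi)]
        if len(q)>10: print(n,len(q),q.mean(0),cv2.minAreaRect(q[:,:2].astype(np.float32)),np.percentile(q[:,2],[5,50,95]))
for n in("press","press_ram","bearing_cap","press_lever"):
  for c in("scene","top"):
    for k in manip.masks_of(n,c)[:2]:print(n,c,round(k["confidence"],2),k["box"],k["mask"].sum())
```

```text
scene
all ((0.5004571080207825, -0.2159424126148224), (0.10048078000545502, 0.23128335177898407), 61.409969329833984) 2298
0.97 472 ztop 0.0708 [ 0.5285 -0.2308] ((0.531319260597229, -0.23368564248085022), (0.09838317334651947, 0.04258323833346367), 59.58563232421875)
0.94 611 ztop 0.0528 [ 0.4153 -0.1668] ((0.4172566831111908, -0.1685943603515625), (0.09797496348619461, 0.03956585004925728), 61.071659088134766)
0.78 520 ztop 0.0589 [ 0.4715 -0.1999] ((0.4736230671405792, -0.20180128514766693), (0.09606973826885223, 0.03705378994345665), 59.380306243896484)
0.58 397 ztop 0.0649 [ 0.588  -0.2549] ((0.5909543037414551, -0.2579299211502075), (0.09835875779390335, 0.03829915076494217), 58.872249603271484)
coltop 327 [0.546  0.0465 0.2912] ((0.5425835251808167, 0.043379247188568115), (0.03458529710769653, 0.21137003600597382), 79.29132843017578) [0.2841 0.2916 0.2987]
base 1675 [ 0.5752 -0.016   0.0222] ((0.5699267983436584, -0.042340777814388275), (0.23575939238071442, 0.2591557204723358), 89.78655242919922) [0.0165 0.0221 0.0286]
cap 354 [ 0.6008 -0.0145  0.0874] ((0.6128847002983093, -
[... 1428 characters left out ...]
194), 89.33158111572266) [0.0163 0.0208 0.0277]
headtop 1819 [ 0.5954 -0.0111  0.2403] ((0.5802793502807617, -0.010725364089012146), (0.17675833404064178, 0.13420388102531433), 10.75695514678955) [0.2323 0.2401 0.2526]
? 343 [0.5567 0.0001 0.27  ] ((0.5561871528625488, 0.029566846787929535), (0.08336508274078369, 0.16750556230545044), 52.609561920166016) [0.2639 0.2689 0.2789]
press scene 0.85 [190.7, 160.7, 286.2, 309.3] 7773
press top 0.81 [162.1, 175.4, 277.2, 302.8] 5066
bearing_cap scene 0.66 [242.1, 248.9, 264.3, 266.1] 300
bearing_cap scene 0.62 [237.1, 192.1, 252.7, 222.0] 411
press_lever scene 0.32 [173.4, 244.0, 204.5, 279.6] 687
press_lever top 0.6 [167.1, 225.1, 224.8, 304.1] 904
```

Run:
```python
from h import *
from scipy.optimize import least_squares
for c in("scene","top"):
    W=np.load(c+".npy")
    M=manip.masks_of("press",c)[0]["mask"]
    q=W[M];q=q[~np.isnan(q[:,0])]
    print(c,len(q))
    h,e=np.histogram(q[:,2],bins=np.arange(.0,.33,.004));print([(round(a,3),b) for a,b in zip(e,h) if b>60])
    b=q[(q[:,2]>.016)&(q[:,2]<.027)]
    print("base",len(b),cv2.minAreaRect(b[:,:2].astype(np.float32)))
    t=q[(q[:,2]>.286)&(q[:,2]<.298)]
    # column top: separate from lever by x position
    t=t[np.linalg.norm(t[:,:2]-[.625,.022],axis=1)<.04]
    if len(t)>10: print("col",len(t),cv2.minEnclosingCircle(t[:,:2].astype(np.float32)),t.mean(0))
    hz=q[(q[:,2]>.232)&(q[:,2]<.250)]
    print("head",len(hz),cv2.minAreaRect(hz[:,:2].astype(np.float32)),np.percentile(hz[:,2],[5,25,50,75,95]))
    k=manip.masks_of("bearing_cap",c)
    if k:
        k=W[k[0]["mask"]];k=k[~np.isnan(k[:,0])];k=k[(k[:,2]>.084)&(k[:,2]<.093)]
        if len(k)>10:print("cap",len(k),np.median(k,0),cv2.minEnclosingCircle(k[:,:2].astype(np.float32)))
    np.save(c+"_press.npy",q)
im=manip.get_image("scene")["color"]
v=np.hstack([cv2.resize(im[145:315,180:300,::-1],None,fx=3.4,fy=3.4,interpolation=cv2.INTER_CUBIC),
 cv2.resize(manip.get_image("top")["color"][170:310,160:290,::-1][:, :],(390,578),interpolation=cv2.INTER_CUBIC)]) if 0 else cv2.resize(im[145:315,180:300,::-1],None,fx=3.4,fy=3.4,interpolation=cv2.INTER_CUBIC)
cv2.imwrite("pics/crop1.png",v)
```

```text
scene 7744
[(np.float64(0.004), np.int64(98)), (np.float64(0.008), np.int64(123)), (np.float64(0.012), np.int64(131)), (np.float64(0.016), np.int64(211)), (np.float64(0.02), np.int64(968)), (np.float64(0.024), np.int64(207)), (np.float64(0.028), np.int64(191)), (np.float64(0.032), np.int64(122)), (np.float64(0.036), np.int64(219)), (np.float64(0.04), np.int64(120)), (np.float64(0.044), np.int64(69)), (np.float64(0.052), np.int64(67)), (np.float64(0.056), np.int64(67)), (np.float64(0.06), np.int64(64)), (np.float64(0.064), np.int64(63)), (np.float64(0.068), np.int64(80)), (np.float64(0.072), np.int64(78)), (np.float64(0.084), np.int64(168)), (np.float64(0.088), np.int64(98)), (np.float64(0.152), np.int64(66)), (np.float64(0.156), np.int64(77)), (np.float64(0.172), np.int64(75)), (np.float64(0.176), np.int64(90)), (np.float64(0.18), np.int64(101)), (np.float64(0.184), np.int64(97)), (np.float64(0.188), np.int64(121)), (np.float64(0.192), np.int64(119)), (np.float64(0.196), np.int64(127)), (np.float64(0.2), np.int64(140)), (np.float64(0.204), np.int64(157)), (np.float64(0.208), np.int64
[... 1532 characters left out ...]
p.int64(160)), (np.float64(0.232), np.int64(200)), (np.float64(0.236), np.int64(610)), (np.float64(0.24), np.int64(745)), (np.float64(0.264), np.int64(89)), (np.float64(0.268), np.int64(152)), (np.float64(0.288), np.int64(277)), (np.float64(0.296), np.int64(67)), (np.float64(0.3), np.int64(102)), (np.float64(0.304), np.int64(82))]
base 1144 ((0.6033539772033691, -0.02084551751613617), (0.15910561382770538, 0.11133746802806854), 61.389610290527344)
col 326 ((0.6295108795166016, 0.026537513360381126), 0.01784777082502842) [0.6286 0.0261 0.2903]
head 1619 ((0.5963508486747742, 0.007065147161483765), (0.12523072957992554, 0.14666648209095), 36.34427261352539) [0.2335 0.2384 0.24   0.2413 0.2436]
```

View pics/crop1.png

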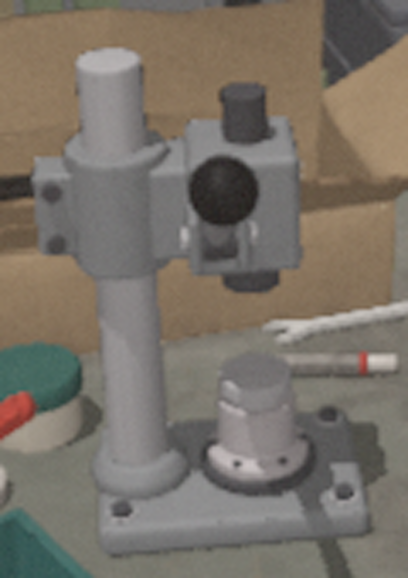

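```bash
cat >> h.py <<'E'
from scipy.spatial.transform import Rotation as Ro
PO=np.array([.5958,-.0366,0]); PYAW=np.deg2rad(62.1)
def fr(yaw): # press-like frame: columns x,y,z
    f=np.array([np.cos(yaw),np.sin(yaw),0]); x=np.array([f[1],-f[0],0]); return np.c_[x,f,[0,0,1]]
def tool(yaw,lean):
    F=fr(yaw);l=np.deg2rad(lean); z=np.sin(l)*F[:,1]-np.cos(l)*F[:,2]; y=F[:,0]; return np.c_[np.cross(y,z),y,z]
def plan(wps,jaw,vmax=.05,amax=9.,start=None,cap=None):
    """wps: list of (TCP pos, R, [speed per row]); prints rows, rounded"""
    s=manip.read_state(); p,R=np.array(s["ee_pos"]),np.array(s["eef_rot"]); rows=[]
    for wp in wps:
        pt,Rt=wp[:2]; v=wp[2] if len(wp)>2 else vmax
        ang=np.rad2deg(Ro.from_matrix(R.T@Rt).magnitude())
        n=max(1,int(np.ceil(max(np.linalg.norm(pt-p)/v,ang/amax))))
        for k in range(n,0,-1):
            w=np.round(np.rad2deg(Ro.from_matrix(R.T@Rt).as_rotvec())/k/10,3)
            d=np.round(R.T@((pt-p)/k),4)
            rows.append('{"turn":%s,"slide":%s,"jaw":%s}'%(list(map(float,w)),list(map(float,d)),jaw))
            p=p+R@d; R=R@Ro.from_rotvec(np.deg2rad(w*10)).as_matrix()
    for i in range(0,len(rows),8): print("["+",".join(rows[i:i+8])+"]")
    print(len(rows),"rows")
def state():
    s=manip.read_state(); print("t",s["clock"],"p",s["ee_pos"],"F",s["contact_force"],"op",s["opening"],"q",s["q"]); return s
E
python3 - <<'E'
from h import *
print(manip.get_image("wrist")["hand_eye"])
R0=np.array(manip.read_state()["eef_rot"])
F=fr(PYAW); Rl=tool(PYAW,45)
look=PO+F@np.array([0,-.19,.16])
print(look)
plan([(np.array([.25,.40,.36]),R0),(np.array([.33,.0,.36]),tool(PYAW,0)),(np.array([.42,-.20,.33]),tool(PYAW,20)),(look,Rl)],0.0,vmax=.055,amax=10)
E
```

```text
[[-0.0014 -0.9608 -0.2773  0.0779]
 [ 1.     -0.0015  0.0003 -0.0001]
 [-0.0007 -0.2773  0.9608 -0.1646]
 [ 0.      0.      0.      1.    ]]
[ 0.5069 -0.2045  0.16  ]
[{"turn":[0.0, 0.0, 0.0],"slide":[-0.0204, -0.0214, -0.0353],"jaw":0.0},{"turn":[0.0, 0.0, 0.0],"slide":[-0.0204, -0.0213, -0.0354],"jaw":0.0},{"turn":[0.0, 0.0, 0.0],"slide":[-0.0204, -0.0214, -0.0353],"jaw":0.0},{"turn":[0.0, 0.0, 0.0],"slide":[-0.0204, -0.0213, -0.0354],"jaw":0.0},{"turn":[-0.0, 0.0, 0.959],"slide":[-0.0224, -0.0341, 0.0],"jaw":0.0},{"turn":[-0.0, 0.0, 0.958],"slide":[-0.0278, -0.0299, 0.0],"jaw":0.0},{"turn":[-0.0, 0.0, 0.959],"slide":[-0.0324, -0.0248, 0.0],"jaw":0.0},{"turn":[-0.0, 0.0, 0.958],"slide":[-0.0361, -0.0191, 0.0],"jaw":0.0}]
[{"turn":[-0.0, 0.0, 0.959],"slide":[-0.0387, -0.0128, 0.0],"jaw":0.0},{"turn":[-0.0, 0.0, 0.958],"slide":[-0.0403, -0.0062, 0.0],"jaw":0.0},{"turn":[-0.0, 0.0, 0.959],"slide":[-0.0408, 0.0006, 0.0],"jaw":0.0},{"turn":[-0.0, 0.0, 0.958],"slide":[-0.0401, 0.0074, 0.0],"jaw":0.0},{"turn":[-0.0, 0.0, 0.959],"slide":[-0.0383, 0.014, 0.0],"jaw":0.0},{"turn":[-0.0, 0.0, 0.958],"slide":[-0.0354, 0.0202, 0.0001],"jaw":0.0},{"turn":[-0.0, 0.4, 0.0],"slide":[-0.0269, 0.0346, 0.006],"jaw":0.0},{"turn":[-0.0, 0.4, 0.0],"slide":[-0.0273, 0.0346, 0.0041],"jaw":0.0}]
[{"turn":[-0.0, 0.4, 0.0],"slide":[-0.0275, 0.0346, 0.0022],"jaw":0.0},{"turn":[-0.0, 0.4, 0.0],"slide":[-0.0276, 0.0346, 0.0003],"jaw":0.0},{"turn":[-0.0, 0.4, 0.0],"slide":[-0.0275, 0.0347, -0.0017],"jaw":0.0},{"turn":[-0.0, 0.625, 0.0],"slide":[-0.0059, 0.0197, 0.0431],"jaw":0.0},{"turn":[-0.0, 0.625, 0.0],"slide":[-0.0106, 0.0197, 0.0422],"jaw":0.0},{"turn":[-0.0, 0.625, 0.0],"slide":[-0.0151, 0.0198, 0.0407],"jaw":0.0},{"turn":[-0.0, 0.625, 0.0],"slide":[-0.0195, 0.0197, 0.0389],"jaw":0.0}]
23 rows
```

```bash
cat >> h.py <<'E'
def grasp(c,yaw,zg,lean=40,off=.036,back=0.,up=0.):
    """TCP pose: grasp point off mm short of plate centre c(xy), height zg, retreated by back along tool z"""
    R=tool(yaw,lean); G=np.r_[c,zg]-off*fr(yaw)[:,1]
    return G+(.019-back)*R[:,2]+[0,0,up],R
E
python3 - <<'E'
from h import *
R0=np.array(manip.read_state()["eef_rot"])
y=np.deg2rad(60.5)
g=grasp([.5906,-.2585],y,.054,back=.12);print(g[0])
plan([(np.array([.25,.40,.36]),R0),(np.array([.33,.0,.36]),tool(y,0)),(np.array([.42,-.25,.32]),tool(y,20)),g],0.5,vmax=.055,amax=10)
E
```

```text
[ 0.5409 -0.3463  0.1314]
[{"turn":[0.0, 0.0, 0.0],"slide":[-0.0204, -0.0214, -0.0353],"jaw":0.5},{"turn":[0.0, 0.0, 0.0],"slide":[-0.0204, -0.0213, -0.0354],"jaw":0.5},{"turn":[0.0, 0.0, 0.0],"slide":[-0.0204, -0.0214, -0.0353],"jaw":0.5},{"turn":[0.0, 0.0, 0.0],"slide":[-0.0204, -0.0213, -0.0354],"jaw":0.5},{"turn":[-0.0, 0.0, 0.975],"slide":[-0.0224, -0.0341, 0.0],"jaw":0.5},{"turn":[-0.0, 0.0, 0.974],"slide":[-0.0279, -0.0298, 0.0],"jaw":0.5},{"turn":[-0.0, 0.0, 0.975],"slide":[-0.0325, -0.0246, 0.0],"jaw":0.5},{"turn":[-0.0, 0.0, 0.974],"slide":[-0.0362, -0.0188, 0.0],"jaw":0.5}]
[{"turn":[-0.0, 0.0, 0.975],"slide":[-0.0389, -0.0124, 0.0],"jaw":0.5},{"turn":[-0.0, 0.0, 0.974],"slide":[-0.0404, -0.0056, 0.0],"jaw":0.5},{"turn":[-0.0, 0.0, 0.975],"slide":[-0.0408, 0.0013, 0.0],"jaw":0.5},{"turn":[-0.0, 0.0, 0.974],"slide":[-0.0399, 0.0082, 0.0],"jaw":0.5},{"turn":[-0.0, 0.0, 0.975],"slide":[-0.038, 0.0148, 0.0],"jaw":0.5},{"turn":[-0.0, 0.0, 0.974],"slide":[-0.0349, 0.0211, 0.0001],"jaw":0.5},{"turn":[-0.0, 0.4, 0.0],"slide":[-0.0347, 0.0403, 0.008],"jaw":0.5},{"turn":[-0.0, 0.4, 0.0],"slide":[-0.0351, 0.0403, 0.0056],"jaw":0.5}]
[{"turn":[-0.0, 0.4, 0.0],"slide":[-0.0354, 0.0403, 0.0031],"jaw":0.5},{"turn":[-0.0, 0.4, 0.0],"slide":[-0.0356, 0.0403, 0.0006],"jaw":0.5},{"turn":[-0.0, 0.4, 0.0],"slide":[-0.0355, 0.0402, -0.0019],"jaw":0.5},{"turn":[-0.0, 0.4, 0.0],"slide":[-0.0175, 0.0305, 0.0338],"jaw":0.5},{"turn":[-0.0, 0.4, 0.0],"slide":[-0.0198, 0.0305, 0.0325],"jaw":0.5},{"turn":[-0.0, 0.4, 0.0],"slide":[-0.022, 0.0306, 0.031],"jaw":0.5},{"turn":[-0.0, 0.4, 0.0],"slide":[-0.0241, 0.0305, 0.0294],"jaw":0.5},{"turn":[-0.0, 0.4, 0.0],"slide":[-0.0261, 0.0306, 0.0277],"jaw":0.5}]
24 rows
```

Call:
drive_tool --targets '[{"turn":[0,0,0],"slide":[-0.0204,-0.0214,-0.0353],"jaw":0.5},{"turn":[0,0,0],"slide":[-0.0204,-0.0214,-0.0353],"jaw":0.5},{"turn":[0,0,0],"slide":[-0.0204,-0.0214,-0.0353],"jaw":0.5},{"turn":[0,0,0],"slide":[-0.0204,-0.0214,-0.0353],"jaw":0.5},{"turn":[0,0,0.975],"slide":[-0.0224,-0.0341,0],"jaw":0.5},{"turn":[0,0,0.975],"slide":[-0.0279,-0.0298,0],"jaw":0.5},{"turn":[0,0,0.975],"slide":[-0.0325,-0.0246,0],"jaw":0.5},{"turn":[0,0,0.975],"slide":[-0.0362,-0.0188,0],"jaw":0.5}]'

```text
clock: 3.0
ee_pos: [0.2828, 0.2337, 0.3646]
eef_rot: [[-0.471, 0.882, 0.003], [0.882, 0.471, -0.001], [-0.002, 0.002, -1.0]]
contact_force: [0.1, 0.1, -0.5]
opening: 0.498
```

Call:
drive_tool --targets '[{"turn":[0,0,0.975],"slide":[-0.0389,-0.0124,0],"jaw":0.5},{"turn":[0,0,0.975],"slide":[-0.0404,-0.0056,0],"jaw":0.5},{"turn":[0,0,0.975],"slide":[-0.0408,0.0013,0],"jaw":0.5},{"turn":[0,0,0.975],"slide":[-0.04,0.0082,0],"jaw":0.5},{"turn":[0,0,0.975],"slide":[-0.038,0.0148,0],"jaw":0.5},{"turn":[0,0,0.975],"slide":[-0.035,0.0211,0],"jaw":0.5}]'

```text
clock: 3.75
ee_pos: [0.3232, -0.0153, 0.3664]
eef_rot: [[0.535, 0.845, 0.009], [0.845, -0.535, -0.001], [0.004, 0.009, -1.0]]
contact_force: [0.3, 1.0, -0.1]
opening: 0.504
```

Run:
```python
from h import *
y=np.deg2rad(60.5)
g=grasp([.5906,-.2585],y,.054,back=.12)
state()
plan([(np.array([.42,-.25,.32]),tool(y,20)),g],0.5,vmax=.045,amax=8)
```

```text
t 3.75 p [ 0.3232 -0.0153  0.3664] F [ 0.3323  1.0155 -0.1134] op 0.5041507765785828 q [-22.8976 -14.056   96.919    0.1314  96.6077   9.4637]
[{"turn":[0.017, 0.33, -0.045],"slide":[-0.0244, 0.0345, 0.0079],"jaw":0.5},{"turn":[0.017, 0.33, -0.046],"slide":[-0.0251, 0.0343, 0.0064],"jaw":0.5},{"turn":[0.016, 0.33, -0.045],"slide":[-0.0257, 0.0341, 0.0049],"jaw":0.5},{"turn":[0.017, 0.33, -0.046],"slide":[-0.0263, 0.0339, 0.0033],"jaw":0.5},{"turn":[0.016, 0.33, -0.045],"slide":[-0.0267, 0.0338, 0.0016],"jaw":0.5},{"turn":[0.017, 0.329, -0.046],"slide":[-0.0269, 0.0335, 0.0],"jaw":0.5},{"turn":[-0.0, 0.333, 0.0],"slide":[-0.0146, 0.0254, 0.0282],"jaw":0.5},{"turn":[-0.0, 0.333, 0.0],"slide":[-0.0162, 0.0255, 0.0273],"jaw":0.5}]
[{"turn":[-0.0, 0.334, 0.0],"slide":[-0.0177, 0.0254, 0.0263],"jaw":0.5},{"turn":[-0.0, 0.333, 0.0],"slide":[-0.0192, 0.0255, 0.0252],"jaw":0.5},{"turn":[-0.0, 0.334, 0.0],"slide":[-0.0207, 0.0254, 0.024],"jaw":0.5},{"turn":[-0.0, 0.333, 0.0],"slide":[-0.022, 0.0255, 0.0228],"jaw":0.5}]
12 rows
```

Call:
drive_tool --targets '[{"turn":[0.017,0.33,-0.045],"slide":[-0.0244,0.0345,0.008],"jaw":0.5},{"turn":[0.017,0.33,-0.046],"slide":[-0.025,0.0343,0.0064],"jaw":0.5},{"turn":[0.016,0.33,-0.045],"slide":[-0.0257,0.034,0.005],"jaw":0.5},{"turn":[0.017,0.33,-0.046],"slide":[-0.0263,0.034,0.0033],"jaw":0.5},{"turn":[0.016,0.33,-0.045],"slide":[-0.0267,0.034,0.0016],"jaw":0.5},{"turn":[0.017,0.33,-0.046],"slide":[-0.027,0.0335,0],"jaw":0.5},{"turn":[0,0.333,0],"slide":[-0.0146,0.0254,0.028],"jaw":0.5},{"turn":[0,0.333,0],"slide":[-0.0162,0.0255,0.0273],"jaw":0.5}]'

```text
clock: 4.75
ee_pos: [0.4645, -0.2959, 0.2593]
eef_rot: [[0.436, 0.867, 0.24], [0.774, -0.498, 0.391], [0.459, 0.016, -0.889]]
contact_force: [-0.0, -0.6, -0.1]
opening: 0.504
```

Call:
drive_tool --targets '[{"turn":[0,0.333,0],"slide":[-0.0177,0.0254,0.0263],"jaw":0.5},{"turn":[0,0.333,0],"slide":[-0.019,0.0255,0.025],"jaw":0.5},{"turn":[0,0.333,0],"slide":[-0.0207,0.0254,0.024],"jaw":0.5},{"turn":[0,0.333,0],"slide":[-0.022,0.0255,0.0228],"jaw":0.5}]'

```text
clock: 5.25
ee_pos: [0.5499, -0.364, 0.1313]
eef_rot: [[0.367, 0.866, 0.339], [0.66, -0.5, 0.561], [0.655, 0.018, -0.755]]
contact_force: [0.8, -0.4, -0.1]
opening: 0.499
```

```bash
cat > wl.py <<'E'
from h import *
from scipy import ndimage
import sys
s=state();print(s["eef_rot"])
im=manip.get_image("wrist");W=cloud(im)
if len(sys.argv)>1: cv2.imwrite(f"pics/{sys.argv[1]}.png",im["color"][...,::-1])
for k in manip.masks_of("plate_26","wrist")[:5]:
    q=W[ndimage.binary_erosion(k["mask"],iterations=3)]; q=q[~np.isnan(q[:,0])]
    if len(q)<50: continue
    zt=np.percentile(q[:,2],70); q=q[abs(q[:,2]-zt)<.004]
    r=cv2.minAreaRect(q[:,:2].astype(np.float32));print(round(k["confidence"],2),k["box"],len(q),"ztop %.4f"%np.median(q[:,2]),q[:,:2].mean(0),r)
E
python3 wl.py w1
```

```text
t 5.25 p [ 0.5499 -0.364   0.1313] F [ 0.8094 -0.4415 -0.1288] op 0.4987484840486769 q [-62.2166  39.1628  74.7533  34.1576  90.1645 -40.0182]
[[ 0.3673  0.8661  0.3391]
 [ 0.6602 -0.4996  0.5608]
 [ 0.6552  0.0179 -0.7553]]
0.95 [156.1, 113.6, 220.0, 232.3] 4124 ztop 0.0625 [ 0.5304 -0.2414] ((0.5325013995170593, -0.23682647943496704), (0.09834606945514679, 0.035935111343860626), 59.59020233154297)
0.84 [235.9, 111.8, 283.9, 221.8] 3568 ztop 0.0560 [ 0.5887 -0.2658] ((0.5911335945129395, -0.2615836262702942), (0.0982469990849495, 0.033959753811359406), 58.16920471191406)
0.76 [83.5, 130.1, 155.9, 230.5] 3771 ztop 0.0511 [ 0.4745 -0.2114] ((0.47582051157951355, -0.20753024518489838), (0.09682891517877579, 0.036280307918787), 59.619361877441406)
0.69 [21.1, 134.5, 91.6, 228.5] 3383 ztop 0.0457 [ 0.4186 -0.1766] ((0.4194623827934265, -0.172937273979187), (0.09668086469173431, 0.036410097032785416), 59.80043029785156)
```

```bash
python3 wl.py w1
```

```text
t 5.35 p [ 0.5483 -0.3632  0.1247] F [-0.7272  0.1168 -1.2363] op 0.5019983636347044 q [-62.2667  39.6997  74.8966  34.0581  90.0694 -39.9905]
[[ 0.3727  0.8655  0.3347]
 [ 0.6541 -0.5009  0.5668]
 [ 0.6582  0.0077 -0.7528]]
0.94 [157.9, 111.1, 221.0, 228.5] 4200 ztop 0.0726 [ 0.5304 -0.2416] ((0.5323417782783508, -0.23722286522388458), (0.0972248837351799, 0.03577887639403343), 60.08091735839844)
0.93 [80.2, 125.7, 154.7, 230.4] 3949 ztop 0.0605 [ 0.4742 -0.2117] ((0.47545748949050903, -0.20714329183101654), (0.0974431186914444, 0.03743463382124901), 59.55005645751953)
0.68 [241.6, 109.6, 286.0, 219.1] 3536 ztop 0.0667 [ 0.5884 -0.2661] ((0.5908357501029968, -0.2613144516944885), (0.09698980301618576, 0.03267417848110199), 59.23318862915039)
```

View pics/w1.png

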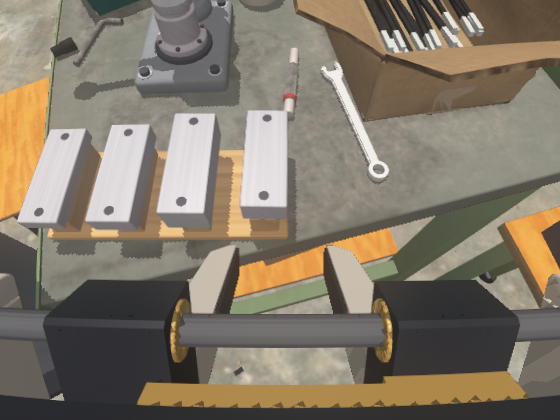

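Run:
```python
from h import *
y=np.deg2rad(59.5);c=[.5907,-.2600]
a=grasp(c,y,.054,back=.05);b=grasp(c,y,.054)
print(a[0],b[0])
plan([(*a,.025),(*b,.015)],0.5)
```

```text
[ 0.5623 -0.3082  0.0777] [ 0.5786 -0.2805  0.0394]
[{"turn":[0.007, -0.024, 0.024],"slide":[0.0016, -0.0041, 0.0189],"jaw":0.5},{"turn":[0.007, -0.023, 0.024],"slide":[0.0016, -0.0041, 0.0189],"jaw":0.5},{"turn":[0.007, -0.024, 0.023],"slide":[0.0017, -0.004, 0.0188],"jaw":0.5},{"turn":[0.007, -0.023, 0.024],"slide":[0.0017, -0.0041, 0.0189],"jaw":0.5},{"turn":[0.0, -0.0, -0.0],"slide":[0.0, 0.0, 0.0125],"jaw":0.5},{"turn":[0.0, -0.0, -0.0],"slide":[0.0, 0.0, 0.0125],"jaw":0.5},{"turn":[0.0, -0.0, -0.0],"slide":[0.0, 0.0, 0.0125],"jaw":0.5},{"turn":[0.0, -0.0, -0.0],"slide":[0.0, 0.0, 0.0125],"jaw":0.5}]
8 rows
```

Call:
drive_tool --targets '[{"turn":[0.007,-0.024,0.024],"slide":[0.0016,-0.004,0.019],"jaw":0.5},{"turn":[0.007,-0.024,0.024],"slide":[0.0016,-0.004,0.019],"jaw":0.5},{"turn":[0.007,-0.024,0.024],"slide":[0.0016,-0.004,0.019],"jaw":0.5},{"turn":[0.007,-0.024,0.024],"slide":[0.0016,-0.004,0.019],"jaw":0.5},{"turn":[0,0,0],"slide":[0,0,0.005],"jaw":0.5},{"turn":[0,0,0],"slide":[0,0,0.0],"jaw":0.5}]'

```text
clock: 6.2
ee_pos: [0.567, -0.3062, 0.0892]
eef_rot: [[0.378, 0.863, 0.335], [0.678, -0.505, 0.535], [0.631, 0.024, -0.776]]
contact_force: [0.7, -0.5, -0.6]
opening: 0.5
```

```bash
python3 - <<'E'
from h import *
y=np.deg2rad(59.5);c=[.5907,-.2600]
b=grasp(c,y,.054);s=state();print(s["eef_rot"])
plan([(*b,.012)],0.5)
E
python3 wl.py w2
```

```text
t 6.2 p [ 0.567  -0.3062  0.0892] F [ 0.674  -0.5198 -0.5556] op 0.4997882528633906 q [-58.0269  37.7434  83.1781  35.0751  80.7207 -40.8289]
[[ 0.3784  0.863   0.3346]
 [ 0.6776 -0.5045  0.535 ]
 [ 0.6306  0.0242 -0.7758]]
[{"turn":[0.019, 0.018, 0.021],"slide":[-0.0019, -0.0008, 0.0112],"jaw":0.5},{"turn":[0.019, 0.018, 0.021],"slide":[-0.0019, -0.0008, 0.0113],"jaw":0.5},{"turn":[0.019, 0.018, 0.02],"slide":[-0.002, -0.0008, 0.0112],"jaw":0.5},{"turn":[0.019, 0.018, 0.021],"slide":[-0.002, -0.0007, 0.0113],"jaw":0.5},{"turn":[0.019, 0.017, 0.02],"slide":[-0.0021, -0.0006, 0.0112],"jaw":0.5}]
5 rows
t 6.2 p [ 0.567  -0.3062  0.0892] F [ 0.674  -0.5198 -0.5556] op 0.4997882528633906 q [-58.0269  37.7434  83.1781  35.0751  80.7207 -40.8289]
[[ 0.3784  0.863   0.3346]
 [ 0.6776 -0.5045  0.535 ]
 [ 0.6306  0.0242 -0.7758]]
0.87 [139.1, 136.3, 221.3, 283.9] 7445 ztop 0.0698 [ 0.5305 -0.2404] ((0.5326789617538452, -0.23675353825092316), (0.09867134690284729, 0.0368662104010582), 58.61379623413086)
0.81 [247.8, 136.2, 308.0, 275.4] 6483 ztop 0.0637 [ 0.5888 -0.2655] ((0.5916560292243958, -0.26143011450767517), (0.09784554690122604, 0.034507833421230316), 58.76715087890625)
0.8 [49.2, 153.0, 141.1, 288.1] 6527 ztop 0.0578 [ 0.4751 -0.2101] ((0.4756118059158325, -0.20690852403640747), (0.09748093783855438, 0.037578240036964417), 59.866641998291016)
0.63 [1.9, 152.0, 62.7, 284.1] 4045 ztop 0.0518 [ 0.4274 -0.17  ] ((0.4198577105998993, -0.17239412665367126), (0.09650274366140366, 0.0371432863175869), 60.050994873046875)
```

Call:
drive_tool --targets '[{"turn":[0.019,0.018,0.024],"slide":[-0.002,-0.0008,0.0112],"jaw":0.5},{"turn":[0.019,0.018,0.024],"slide":[-0.002,-0.0008,0.0112],"jaw":0.5},{"turn":[0.019,0.018,0.024],"slide":[-0.002,-0.0008,0.0112],"jaw":0.5},{"turn":[0.019,0.018,0.024],"slide":[-0.002,-0.0007,0.0112],"jaw":0.5},{"turn":[0.019,0.018,0.024],"slide":[-0.002,-0.0006,0.0112],"jaw":0.5},{"turn":[0,0,0],"slide":[0,0,0],"jaw":0.5}]'

```text
clock: 7.05
ee_pos: [0.5788, -0.28, 0.0348]
eef_rot: [[0.394, 0.859, 0.326], [0.656, -0.511, 0.556], [0.644, -0.006, -0.765]]
contact_force: [-0.8, 0.2, 0.9]
opening: 0.498
```

Run:
```python
from h import *
y=np.deg2rad(59.2);c=[.591,-.2603]
b=grasp(c,y,.054);s=state();print(s["eef_rot"],b)
plan([(*b,.012)],0.5)
```

```text
t 7.05 p [ 0.5788 -0.28    0.0348] F [-0.8252  0.1638  0.8635] op 0.49809302723473003 q [-56.0541  41.658   85.5703  36.7364  76.0854 -41.8394]
[[ 0.3941  0.8594  0.3258]
 [ 0.6555 -0.5113  0.5558]
 [ 0.6442 -0.0055 -0.7649]] (array([ 0.5788, -0.2807,  0.0394]), array([[ 0.3922,  0.859 ,  0.3291],
       [ 0.658 , -0.512 ,  0.5521],
       [ 0.6428,  0.    , -0.766 ]]))
[{"turn":[-0.027, -0.01, -0.017],"slide":[0.0025, 0.0004, -0.004],"jaw":0.5}]
1 rows
```

Call:
drive_tool --targets '[{"turn":[-0.027,-0.01,-0.017],"slide":[0.0025,0.0004,-0.004],"jaw":0.5},{"turn":[0,0,0],"slide":[0,0,0],"jaw":0.58},{"turn":[0,0,0],"slide":[0,0,0],"jaw":0.7},{"turn":[0,0,0],"slide":[0,0,0],"jaw":0.8},{"turn":[0,0,0],"slide":[0,0,0],"jaw":0.8}]' --newtons 55

```text
clock: 7.68
ee_pos: [0.5789, -0.2821, 0.0404]
eef_rot: [[0.392, 0.859, 0.33], [0.66, -0.512, 0.55], [0.641, 0.002, -0.767]]
contact_force: [0.4, 0.5, -1.5]
opening: 0.41
```

```bash
python3 - <<'E'
from h import *
s=state();print(s["eef_rot"]);np.savez("grip26.npz",p=s["ee_pos"],R=s["eef_rot"])
E
python3 wl.py w3
```

```text
t 7.675 p [ 0.5789 -0.2821  0.0404] F [ 0.3616  0.4885 -1.4543] op 0.4095171309815385 q [-56.1541  41.0815  85.5957  36.7105  76.1413 -41.8274]
[[ 0.3918  0.8588  0.3301]
 [ 0.6597 -0.5123  0.5498]
 [ 0.6413  0.0023 -0.7673]]
t 7.675 p [ 0.5789 -0.2821  0.0404] F [ 0.3616  0.4885 -1.4543] op 0.4095171309815385 q [-56.1541  41.0815  85.5957  36.7105  76.1413 -41.8274]
[[ 0.3918  0.8588  0.3301]
 [ 0.6597 -0.5123  0.5498]
 [ 0.6413  0.0023 -0.7673]]
0.82 [0.0, 150.6, 109.2, 310.6] 9210 ztop 0.0576 [ 0.4792 -0.2059] ((0.47770577669143677, -0.20310096442699432), (0.09016220271587372, 0.03808317705988884), 60.19668960571289)
0.77 [101.4, 127.9, 209.5, 283.1] 10468 ztop 0.0696 [ 0.5351 -0.2329] ((0.5367010235786438, -0.22883933782577515), (0.08102613687515259, 0.036717113107442856), 59.42874526977539)
0.72 [241.3, 122.9, 322.1, 306.3] 11705 ztop 0.0636 [ 0.5876 -0.2665] ((0.5908083319664001, -0.26098302006721497), (0.0979432761669159, 0.03494087979197502), 58.93518829345703)
0.57 [1.7, 156.1, 17.0, 211.2] 178 ztop 0.0440 [ 0.4551 -0.1456] ((0.4534434974193573, -0.14768053591251373), (0.0204018484801054, 0.003362043062224984), 56.47290802001953)
```

```bash
cat >> h.py <<'E'
def pl(ypress,zu,dz,off,lean=40,xo=0.):
    c=PO+fr(PYAW)@np.array([xo,ypress,0]); return grasp(c[:2],PYAW,zu+dz,lean=lean,off=off)
E
python3 - <<'E'
from h import *
s=manip.read_state();R=np.array(s["eef_rot"]);p=np.array(s["ee_pos"])
plan([(p+[0,0,.01],R),(p+[0,0,.01]-.11*R[:,2],R,.035),(*pl(-.16,.125,.016,.0365),.035),(*pl(-.15,.098,.016,.0365),.02)],0.8)
E
```

```text
[{"turn":[0.0, 0.0, 0.0],"slide":[0.0064, 0.0, -0.0077],"jaw":0.8},{"turn":[0.0, 0.0, 0.0],"slide":[0.0, 0.0, -0.0275],"jaw":0.8},{"turn":[0.0, 0.0, 0.0],"slide":[0.0, 0.0, -0.0275],"jaw":0.8},{"turn":[0.0, 0.0, 0.0],"slide":[0.0, 0.0, -0.0275],"jaw":0.8},{"turn":[0.0, 0.0, 0.0],"slide":[0.0, 0.0, -0.0275],"jaw":0.8},{"turn":[0.039, 0.002, -0.043],"slide":[0.0152, -0.0203, 0.0148],"jaw":0.8},{"turn":[0.04, 0.002, -0.043],"slide":[0.0154, -0.0201, 0.015],"jaw":0.8},{"turn":[0.039, 0.003, -0.043],"slide":[0.0155, -0.0199, 0.0151],"jaw":0.8}]
[{"turn":[0.04, 0.002, -0.043],"slide":[0.0157, -0.0197, 0.0153],"jaw":0.8},{"turn":[0.039, 0.003, -0.043],"slide":[0.0158, -0.0195, 0.0154],"jaw":0.8},{"turn":[0.0, -0.0, 0.0],"slide":[-0.0049, -0.0, 0.0135],"jaw":0.8},{"turn":[0.0, -0.0, 0.0],"slide":[-0.0048, -0.0, 0.0136],"jaw":0.8}]
12 rows
```

Call:
drive_tool --targets '[{"turn":[0,0,0],"slide":[0.0064,0,-0.0077],"jaw":0.8},{"turn":[0,0,0],"slide":[0,0,-0.0275],"jaw":0.8},{"turn":[0,0,0],"slide":[0,0,-0.0275],"jaw":0.8},{"turn":[0,0,0],"slide":[0,0,-0.0275],"jaw":0.8},{"turn":[0,0,0],"slide":[0,0,-0.0275],"jaw":0.8},{"turn":[0.039,0.002,-0.043],"slide":[0.0152,-0.02,0.0148],"jaw":0.8},{"turn":[0.039,0.002,-0.043],"slide":[0.0154,-0.02,0.015],"jaw":0.8},{"turn":[0.039,0.002,-0.043],"slide":[0.0155,-0.02,0.015],"jaw":0.8}]'

```text
clock: 8.78
ee_pos: [0.5215, -0.2598, 0.1363]
eef_rot: [[0.372, 0.874, 0.314], [0.673, -0.487, 0.557], [0.639, 0.004, -0.769]]
contact_force: [0.1, -0.2, -1.9]
opening: 0.404
```

Call:
drive_tool --targets '[{"turn":[0.039,0.002,-0.043],"slide":[0.0157,-0.0197,0.015],"jaw":0.8},{"turn":[0.039,0.002,-0.043],"slide":[0.0158,-0.0195,0.015],"jaw":0.8},{"turn":[0,0,0],"slide":[0,0,0],"jaw":0.8}]'

```text
clock: 9.15
ee_pos: [0.507, -0.1992, 0.1352]
eef_rot: [[0.357, 0.884, 0.301], [0.681, -0.467, 0.564], [0.639, 0.004, -0.769]]
contact_force: [-0.2, -0.7, -1.5]
opening: 0.403
```

```bash
python3 - <<'E'
from h import *
s=state();print(s["eef_rot"])
a=pl(-.14,.098,.016,.0365);print(a)
plan([(*a,.02)],0.8)
E
python3 wl.py w4
```

```text
t 9.15 p [ 0.507  -0.1992  0.1352] F [-0.2133 -0.6513 -1.476 ] op 0.4033747617984748 q [-56.9332  25.9853  97.4207  34.6067  80.4253 -42.481 ]
[[ 0.3569  0.8842  0.3013]
 [ 0.6813 -0.467   0.5637]
 [ 0.6391  0.0041 -0.7691]]
(array([ 0.5189, -0.1818,  0.0994]), array([[ 0.3585,  0.8838,  0.3008],
       [ 0.677 , -0.4679,  0.5681],
       [ 0.6428,  0.    , -0.766 ]]))
[{"turn":[0.005, 0.009, 0.006],"slide":[-0.0023, 0.0008, 0.0136],"jaw":0.8},{"turn":[0.005, 0.009, 0.007],"slide":[-0.0023, 0.0007, 0.0136],"jaw":0.8},{"turn":[0.004, 0.009, 0.006],"slide":[-0.0022, 0.0008, 0.0136],"jaw":0.8}]
3 rows
t 9.15 p [ 0.507  -0.1992  0.1352] F [-0.2133 -0.6513 -1.476 ] op 0.4033747617984748 q [-56.9332  25.9853  97.4207  34.6067  80.4253 -42.481 ]
[[ 0.3569  0.8842  0.3013]
 [ 0.6813 -0.467   0.5637]
 [ 0.6391  0.0041 -0.7691]]
0.97 [306.0, 243.9, 359.0, 386.2] 957 ztop 0.0697 [ 0.5117 -0.2562] ((0.5286660194396973, -0.2337561547756195), (0.09799782186746597, 0.028064653277397156), 48.42276382446289)
0.85 [147.1, 244.8, 199.6, 280.5] 1268 ztop 0.0516 [ 0.4378 -0.1425] ((0.437861829996109, -0.14225035905838013), (0.026501137763261795, 0.03655317798256874), 59.48430252075195)
0.85 [218.5, 304.6, 275.2, 383.3] 1327 ztop 0.0577 [ 0.4609 -0.2386] ((0.46766290068626404, -0.22695587575435638), (0.05212153121829033, 0.029367763549089432), 58.269378662109375)
0.76 [243.9, 121.9, 318.6, 306.5] 11660 ztop 0.1585 [ 0.5154 -0.1847] ((0.5183112621307373, -0.1790623962879181), (0.09772150963544846, 0.034845419228076935), 61.75532913208008)
```

View pics/w4.png

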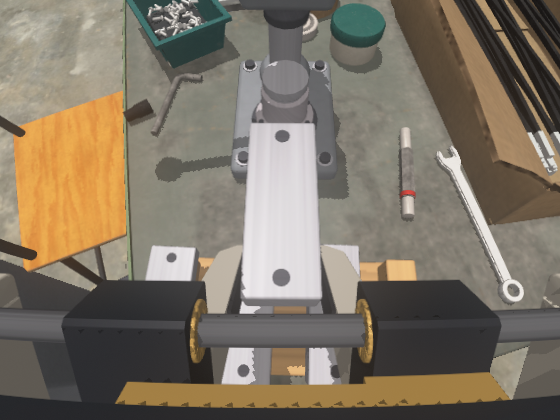

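Call:
drive_tool --targets '[{"turn":[0.005,0.009,0.006],"slide":[-0.0023,0.0008,0.0136],"jaw":0.8},{"turn":[0.005,0.009,0.006],"slide":[-0.0023,0.0008,0.0136],"jaw":0.8},{"turn":[0.005,0.009,0.006],"slide":[-0.0023,0.0008,0.0136],"jaw":0.8}]'

```text
clock: 9.62
ee_pos: [0.5218, -0.1869, 0.0976]
eef_rot: [[0.359, 0.882, 0.306], [0.679, -0.472, 0.563], [0.64, 0.005, -0.768]]
contact_force: [-0.7, 0.0, -1.2]
opening: 0.407
```

```bash
cat > capm.py <<'E'
from h import *
im=manip.get_image("wrist");W=cloud(im)
for k in manip.masks_of("bearing_cap","wrist")[:2]:
    q=W[k["mask"]];q=q[~np.isnan(q[:,0])];h,e=np.histogram(q[:,2],bins=np.arange(.07,.11,.002));z=e[h.argmax()]+.001
    t=q[abs(q[:,2]-z)<.003];print("cap",round(k["confidence"],2),k["box"],len(t),z,np.median(t,0),cv2.minEnclosingCircle(t[:,:2].astype(np.float32)))
for k in manip.masks_of("press","wrist")[:1]:
    q=W[k["mask"]];q=q[~np.isnan(q[:,0])];t=q[(q[:,2]>.016)&(q[:,2]<.027)];print("base",len(t),cv2.minAreaRect(t[:,:2].astype(np.float32)))
E
python3 capm.py
python3 - <<'E'
from h import *
s=state();print(s["eef_rot"])
a=pl(-.06,.093,.016,.036);b=pl(0,.092,.016,.036);print(a[0],b[0])
plan([(*a,.02),(*b,.015)],0.8)
E
```

```text
cap 0.58 [248.6, 39.8, 304.2, 86.8] 1745 0.08500000000000002 [ 0.5949 -0.0379  0.0853] ((0.595594048500061, -0.035309985280036926), 0.022741565480828285)
base 5947 ((0.6041051745414734, -0.01966797560453415), (0.15888814628124237, 0.11077579855918884), 61.6859016418457)
t 9.775 p [ 0.5212 -0.186   0.0977] F [-0.4765  0.1754 -1.7559] op 0.40466787545969907 q [-55.0719  28.947   99.1275  36.1929  75.7501 -43.8174]
[[ 0.3594  0.8823  0.304 ]
 [ 0.6782 -0.4707  0.5643]
 [ 0.641   0.0034 -0.7676]]
[ 0.5566 -0.1106  0.0944] [ 0.5847 -0.0576  0.0934]
[{"turn":[0.005, 0.003, -0.0],"slide":[0.0124, -0.0008, 0.0112],"jaw":0.8},{"turn":[0.005, 0.003, -0.0],"slide":[0.0123, -0.0008, 0.0112],"jaw":0.8},{"turn":[0.005, 0.003, -0.0],"slide":[0.0123, -0.0009, 0.0112],"jaw":0.8},{"turn":[0.006, 0.002, -0.001],"slide":[0.0124, -0.0008, 0.0111],"jaw":0.8},{"turn":[0.005, 0.003, -0.0],"slide":[0.0123, -0.0008, 0.0112],"jaw":0.8},{"turn":[0.0, -0.0, -0.0],"slide":[0.0091, -0.0, 0.0079],"jaw":0.8},{"turn":[0.0, -0.0, -0.0],"slide":[0.0091, -0.0, 0.0079],"jaw":0.8},{"turn":[0.0, -0.0, -0.0],"slide":[0.009, -0.0, 0.0078],"jaw":0.8}]
[{"turn":[0.0, -0.0, -0.0],"slide":[0.0091, -0.0, 0.0079],"jaw":0.8},{"turn":[0.0, -0.0, -0.0],"slide":[0.009, -0.0, 0.0078],"jaw":0.8}]
10 rows
```

Call:
drive_tool --targets '[{"turn":[0.005,0.003,0],"slide":[0.0124,-0.0008,0.011],"jaw":0.8},{"turn":[0.005,0.003,0],"slide":[0.0124,-0.0008,0.011],"jaw":0.8},{"turn":[0.005,0.003,0],"slide":[0.0124,-0.0008,0.011],"jaw":0.8},{"turn":[0.005,0.003,0],"slide":[0.0124,-0.0008,0.011],"jaw":0.8},{"turn":[0.005,0.003,0],"slide":[0.0124,-0.0008,0.011],"jaw":0.8},{"turn":[0,0,0],"slide":[0.009,0,0.0078],"jaw":0.8},{"turn":[0,0,0],"slide":[0.009,0,0.0078],"jaw":0.8}]'

```text
clock: 10.65
ee_pos: [0.5713, -0.0831, 0.0959]
eef_rot: [[0.357, 0.884, 0.302], [0.677, -0.468, 0.568], [0.643, 0.002, -0.766]]
contact_force: [-0.0, 0.5, -2.5]
opening: 0.403
```

Run:
```python
from h import *
s=state();print(s["eef_rot"])
b=pl(0,.0915,.016,.036);print(b[0])
plan([(*b,.01)],0.8)
```

```text
t 10.65 p [ 0.5713 -0.0831  0.0959] F [-0.0107  0.4636 -2.4942] op 0.40272084312252654 q [-44.0592  27.3617 102.5547  41.3811  69.2155 -38.1139]
[[ 0.3572  0.8839  0.3019]
 [ 0.6773 -0.4677  0.5679]
 [ 0.6432  0.0016 -0.7657]]
[ 0.5847 -0.0576  0.0929]
[{"turn":[0.002, -0.001, 0.002],"slide":[0.0067, -0.0, 0.0069],"jaw":0.8},{"turn":[0.002, -0.001, 0.003],"slide":[0.0067, -0.0001, 0.007],"jaw":0.8},{"turn":[0.002, -0.001, 0.002],"slide":[0.0067, -0.0, 0.0069],"jaw":0.8}]
3 rows
```

Finish the slide-in, then settle.

Call:
drive_tool --targets '[{"turn":[0.002,-0.001,0.002],"slide":[0.0067,0,0.0069],"jaw":0.8},{"turn":[0.002,-0.001,0.002],"slide":[0.0067,0,0.0069],"jaw":0.8},{"turn":[0.002,-0.001,0.002],"slide":[0.0067,0,0.0067],"jaw":0.8},{"turn":[0,0,0],"slide":[0,0,0],"jaw":0.8}]'

```text
clock: 11.15
ee_pos: [0.5857, -0.0557, 0.0928]
eef_rot: [[0.358, 0.884, 0.3], [0.677, -0.467, 0.568], [0.643, -0.0, -0.766]]
contact_force: [-0.0, 0.1, -1.9]
opening: 0.407
```

```bash
python3 - <<'E'
from h import *
s=state();print(s["eef_rot"])
b=pl(0,.0885,.016,.036);print(b[0])
plan([(*b,.01)],0.8)
E
python3 wl.py w5
```

```text
t 11.15 p [ 0.5857 -0.0557  0.0928] F [-0.0476  0.0777 -1.9195] op 0.40667656151839865 q [-40.7995  27.5356 102.8263  42.7713  67.2638 -36.3622]
[[ 0.3581  0.8841  0.3003]
 [ 0.6773 -0.4674  0.5682]
 [ 0.6426 -0.0001 -0.7662]]
[ 0.5847 -0.0576  0.0899]
[{"turn":[-0.003, 0.001, 0.002],"slide":[-0.0035, -0.0, 0.0008],"jaw":0.8}]
1 rows
t 11.15 p [ 0.5857 -0.0557  0.0928] F [-0.0476  0.0777 -1.9195] op 0.40667656151839865 q [-40.7995  27.5356 102.8263  42.7713  67.2638 -36.3622]
[[ 0.3581  0.8841  0.3003]
 [ 0.6773 -0.4674  0.5682]
 [ 0.6426 -0.0001 -0.7662]]
0.96 [239.6, 209.9, 321.2, 303.3] 6280 ztop 0.1161 [ 0.583 -0.06 ] ((0.5836321711540222, -0.05869169905781746), (0.04322019964456558, 0.03559542074799538), 62.204185485839844)
```

Call:
drive_tool --targets '[{"turn":[0,0,0],"slide":[-0.0025,0,0.0005],"jaw":0.8},{"turn":[0,0,0],"slide":[-0.0012,0,0.0008],"jaw":0.8},{"turn":[0,0,0],"slide":[0,0,0],"jaw":0.8}]'

```text
clock: 11.62
ee_pos: [0.5845, -0.0592, 0.0892]
eef_rot: [[0.359, 0.883, 0.301], [0.677, -0.469, 0.567], [0.643, 0.0, -0.766]]
contact_force: [-0.5, 0.5, -1.8]
opening: 0.404
```

Run:
```python
from h import *
s=state();print(s["eef_rot"])
b=pl(0,.088,.016,.036);print(b[0])
plan([(*b,.01)],0.8)
```

```text
t 11.625 p [ 0.5845 -0.0592  0.0892] F [-0.5127  0.5024 -1.8339] op 0.40381068824327077 q [-41.1714  27.855  102.9418  42.7816  67.0694 -36.8543]
[[ 0.3593  0.8832  0.3014]
 [ 0.6768 -0.4689  0.5674]
 [ 0.6425  0.0001 -0.7663]]
[ 0.5847 -0.0576  0.0894]
[{"turn":[0.005, 0.002, -0.005],"slide":[0.0012, -0.0006, 0.0007],"jaw":0.8}]
1 rows
```

Call:
drive_tool --targets '[{"turn":[0.005,0.002,-0.005],"slide":[0.0006,-0.0006,0.0015],"jaw":0.8},{"turn":[0,0,0],"slide":[0,0,0],"jaw":0.8}]'

```text
clock: 11.88
ee_pos: [0.5852, -0.0584, 0.0892]
eef_rot: [[0.358, 0.883, 0.302], [0.677, -0.469, 0.567], [0.643, 0.002, -0.766]]
contact_force: [-0.2, 0.4, -1.9]
opening: 0.407
```

Run:
```python
from h import *
s=state();b=pl(0,.088,.016,.036);plan([(*b,.01)],0.8)
```

```text
t 11.875 p [ 0.5852 -0.0584  0.0892] F [-0.2167  0.3967 -1.9228] op 0.40741338533853977 q [-41.0878  27.8588 102.9648  42.8845  66.9842 -36.9188]
[{"turn":[0.01, -0.001, 0.003],"slide":[0.0005, -0.0008, 0.0001],"jaw":0.8}]
1 rows
```

Call:
drive_tool --targets '[{"turn":[0.01,0,0.003],"slide":[-0.0008,-0.0008,0.0014],"jaw":0.8},{"turn":[0,0,0],"slide":[-0.0003,0,0.0004],"jaw":0.8}]'

```text
clock: 12.12
ee_pos: [0.5853, -0.0584, 0.0891]
eef_rot: [[0.357, 0.884, 0.303], [0.677, -0.468, 0.568], [0.644, 0.002, -0.765]]
contact_force: [-2.1, -0.5, 0.6]
opening: 0.407
```

Run:
```python
from h import *
s=state();b=pl(0,.088,.016,.036);plan([(*b,.01)],0.8)
```

```text
t 12.125 p [ 0.5853 -0.0584  0.0891] F [-2.076  -0.458   0.5749] op 0.40737666933767286 q [-41.1226  27.8912 102.97    42.9418  67.0133 -37.0561]
[{"turn":[0.01, -0.008, 0.009],"slide":[0.0005, -0.0009, 0.0001],"jaw":0.8}]
1 rows
```

Call:
drive_tool --targets '[{"turn":[0,0,0],"slide":[0,0,0],"jaw":0.55},{"turn":[0,0,0],"slide":[0,0,0],"jaw":0.45},{"turn":[0,0,0],"slide":[0,0,0],"jaw":0.45},{"turn":[0,0,0],"slide":[0,0,-0.02],"jaw":0.45},{"turn":[0,0,0],"slide":[0,0,-0.03],"jaw":0.45},{"turn":[0,0,0],"slide":[0,0,-0.03],"jaw":0.45},{"turn":[0,0,0],"slide":[0,0,0],"jaw":0.45}]'

```text
clock: 13.0
ee_pos: [0.5599, -0.1063, 0.1538]
eef_rot: [[0.357, 0.884, 0.303], [0.677, -0.468, 0.568], [0.643, 0.002, -0.766]]
contact_force: [0.3, 0.2, 0.2]
opening: 0.549
```

```bash
cat > sc.py <<'E'
from h import *
import sys
s=state()
im=manip.get_image("wrist")
cv2.imwrite(f"pics/{sys.argv[1]}.png",im["color"][...,::-1]); W=cloud(im)
F=fr(PYAW)
from scipy import ndimage
for k in manip.masks_of("plate_26","wrist")[:2]:
    q=W[ndimage.binary_erosion(k["mask"])];q=q[~np.isnan(q[:,0])]
    L=(q-PO)@F; print(round(k["confidence"],2),k["box"],"n",len(q))
    h,e=np.histogram(L[:,2],bins=np.arange(.03,.17,.002));z=e[h.argmax()]+.001
    t=L[abs(L[:,2]-z)<.003];r=cv2.minAreaRect(t[:,:2].astype(np.float32))
    print(" z",np.median(t[:,2]),"x",np.percentile(t[:,0],[1,99]),"y",np.percentile(t[:,1],[0.5,99]),r)
E
python3 sc.py w6; python3 wl.py
```

```text
t 13.0 p [ 0.5599 -0.1063  0.1538] F [0.3178 0.1578 0.1929] op 0.5491165633826331 q [-46.6833  23.0483  99.3039  38.8567  76.3444 -34.7496]
0.62 [254.9, 165.2, 307.4, 246.1] n 3741
 z 0.11158911730594379 x [-0.0184  0.0166] y [-0.0484  0.0075] ((-0.0008711740374565125, -0.01950797066092491), (0.05847356095910072, 0.03640405461192131), 89.65139770507812)
t 13.1 p [ 0.5592 -0.1042  0.152 ] F [-0.1697 -0.0966 -0.8128] op 0.547034633763285 q [-46.5709  23.1675  99.475   38.8766  76.2732 -34.7683]
[[ 0.3576  0.8845  0.2997]
 [ 0.6761 -0.4666  0.5703]
 [ 0.6443 -0.0013 -0.7648]]
0.82 [259.0, 164.1, 308.6, 247.5] 3139 ztop 0.1120 [ 0.5844 -0.057 ] ((0.585663914680481, -0.054079268127679825), (0.05771055817604065, 0.03398696705698967), 61.99321746826172)
0.19 [36.8, 0.3, 368.5, 287.6] 9905 ztop 0.2393 [ 0.5836 -0.0456] ((0.5601391196250916, -0.022876176983118057), (0.04485100135207176, 0.13815456628799438), 56.881534576416016)
```

View pics/w6.png

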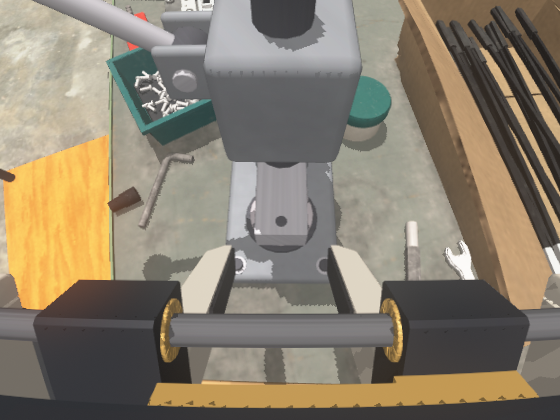

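Run:
```python
from h import *
s=manip.read_state();p=np.array(s["ee_pos"]);R=np.array(s["eef_rot"]);y=np.deg2rad(59.5)
c=[.532,-.2355]
a=grasp(c,y,.059,back=.11);b=grasp(c,y,.059,back=.05);print(a[0],b[0],grasp(c,y,.059)[0])
plan([(p-.08*fr(PYAW)[:,1]+[0,0,.02],R,.04),(*a,.04),(*b,.02)],0.5)
```

```text
[ 0.484  -0.3169  0.1287] [ 0.5036 -0.2837  0.0827] [ 0.5199 -0.256   0.0444]
[{"turn":[0.0, 0.0, 0.0],"slide":[-0.0161, -0.0001, -0.0223],"jaw":0.5},{"turn":[0.0, 0.0, 0.0],"slide":[-0.0161, -0.0001, -0.0223],"jaw":0.5},{"turn":[0.0, 0.0, 0.0],"slide":[-0.016, -0.0001, -0.0223],"jaw":0.5},{"turn":[-0.048, -0.004, 0.049],"slide":[-0.0344, 0.0084, -0.0151],"jaw":0.5},{"turn":[-0.048, -0.004, 0.05],"slide":[-0.0343, 0.0089, -0.0151],"jaw":0.5},{"turn":[-0.048, -0.004, 0.049],"slide":[-0.0342, 0.0093, -0.0149],"jaw":0.5},{"turn":[-0.048, -0.003, 0.05],"slide":[-0.0342, 0.0097, -0.0148],"jaw":0.5},{"turn":[0.0, -0.0, -0.0],"slide":[-0.0, -0.0, 0.02],"jaw":0.5}]
[{"turn":[0.0, -0.0, -0.0],"slide":[-0.0, -0.0, 0.02],"jaw":0.5},{"turn":[0.0, -0.0, -0.0],"slide":[-0.0, -0.0, 0.02],"jaw":0.5}]
10 rows
```

Call:
drive_tool --targets '[{"turn":[0,0,0],"slide":[-0.016,0,-0.0223],"jaw":0.5},{"turn":[0,0,0],"slide":[-0.016,0,-0.0223],"jaw":0.5},{"turn":[0,0,0],"slide":[-0.016,0,-0.0223],"jaw":0.5},{"turn":[-0.048,-0.004,0.049],"slide":[-0.0344,0.0085,-0.015],"jaw":0.5},{"turn":[-0.048,-0.004,0.049],"slide":[-0.0344,0.009,-0.015],"jaw":0.5},{"turn":[-0.048,-0.004,0.049],"slide":[-0.0342,0.0093,-0.015],"jaw":0.5},{"turn":[-0.048,-0.004,0.049],"slide":[-0.0342,0.0097,-0.015],"jaw":0.5},{"turn":[0,0,0],"slide":[0,0,0],"jaw":0.5}]'

```text
clock: 14.2
ee_pos: [0.4829, -0.3134, 0.1199]
eef_rot: [[0.388, 0.866, 0.315], [0.655, -0.5, 0.567], [0.649, -0.014, -0.761]]
contact_force: [0.4, 0.9, -0.5]
opening: 0.499
```

```bash
python3 wl.py w7
python3 - <<'E'
from h import *
y=np.deg2rad(59.5)
c=[.532,-.2355]
b=grasp(c,y,.059,back=.045);state()
plan([(*b,.02)],0.5)
E
```

```text
t 14.2 p [ 0.4829 -0.3134  0.1199] F [ 0.4439  0.8759 -0.4799] op 0.4990377064116061 q [-64.8528  33.2253  87.5556  31.8369  86.3408 -44.4796]
[[ 0.3884  0.8658  0.3155]
 [ 0.6546 -0.5002  0.5668]
 [ 0.6486 -0.0136 -0.7611]]
0.87 [107.5, 134.3, 171.5, 237.4] 3919 ztop 0.0523 [ 0.4178 -0.1759] ((0.419220507144928, -0.17221330106258392), (0.09616164118051529, 0.035927511751651764), 58.93764877319336)
0.64 [222.5, 0.3, 261.7, 20.6] 270 ztop 0.1023 [ 0.5741 -0.0786] ((0.5742860436439514, -0.07857637852430344), (0.003752331715077162, 0.033116042613983154), 60.82835006713867)
0.58 [178.6, 128.8, 242.3, 238.8] 4329 ztop 0.0582 [ 0.4739 -0.2097] ((0.475721538066864, -0.2057432234287262), (0.09753843396902084, 0.036169372498989105), 59.85968017578125)
t 14.3 p [ 0.4835 -0.311   0.121 ] F [0.4132 0.5296 0.218 ] op 0.4995880872006236 q [-64.6991  33.0792  87.6759  31.885   86.3912 -44.4612]
[{"turn":[-0.033, -0.016, -0.001],"slide":[0.0003, 0.0015, 0.0186],"jaw":0.5},{"turn":[-0.033, -0.016, -0.001],"slide":[0.0003, 0.0014, 0.0187],"jaw":0.5},{"turn":[-0.034, -0.017, -0.0],"slide":[0.0003, 0.0013, 0.0186],"jaw":0.5}]
3 rows
```

Call:
drive_tool --targets '[{"turn":[-0.033,-0.016,0],"slide":[0.0003,0.0015,0.0186],"jaw":0.5},{"turn":[-0.033,-0.016,0],"slide":[0.0003,0.0014,0.0186],"jaw":0.5},{"turn":[-0.033,-0.016,0],"slide":[0.0003,0.0013,0.0186],"jaw":0.5},{"turn":[0,0,0],"slide":[0,0,0],"jaw":0.5}]'

```text
clock: 14.8
ee_pos: [0.5074, -0.2733, 0.0792]
eef_rot: [[0.385, 0.865, 0.323], [0.661, -0.502, 0.558], [0.645, -0.001, -0.765]]
contact_force: [-0.4, 0.7, 0.1]
opening: 0.498
```

```bash
python3 wl.py w8
python3 - <<'E'
from h import *
y=np.deg2rad(59.5)
c=[.532,-.2355]
b=grasp(c,y,.059);state()
plan([(*b,.012)],0.5)
E
```

```text
t 14.8 p [ 0.5074 -0.2733  0.0792] F [-0.3603  0.7016  0.1408] op 0.49844757714335963 q [-61.2224  34.3103  92.5017  34.1886  78.9818 -45.6323]
[[ 0.3846  0.8648  0.3229]
 [ 0.6608 -0.5021  0.5578]
 [ 0.6445 -0.0012 -0.7646]]
0.98 [253.0, 125.2, 319.5, 283.0] 7697 ztop 0.0700 [ 0.5283 -0.2415] ((0.5310096740722656, -0.23676106333732605), (0.0980914980173111, 0.03483538329601288), 59.841922760009766)
0.59 [147.8, 146.2, 229.5, 277.5] 6576 ztop 0.0581 [ 0.475 -0.209] ((0.4765090346336365, -0.20724695920944214), (0.09571228921413422, 0.03611405938863754), 59.301361083984375)
0.58 [207.3, 0.5, 254.0, 9.5] 236 ztop 0.0922 [ 0.5735 -0.081 ] ((0.573174774646759, -0.08105766773223877), (0.0035715263802558184, 0.03312527388334274), 61.231895446777344)
0.57 [56.2, 148.9, 143.6, 279.3] 6468 ztop 0.0520 [ 0.4183 -0.177 ] ((0.4193573594093323, -0.17345283925533295), (0.0974341556429863, 0.0368795283138752), 59.834571838378906)
t 14.9 p [ 0.5076 -0.2753  0.0801] F [ 0.3607 -0.0393 -0.4641] op 0.49546053073148133 q [-61.3096  34.2702  92.3521  34.1765  79.0127 -45.6297]
[{"turn":[-0.003, -0.001, 0.007],"slide":[-0.0014, 0.0002, 0.0105],"jaw":0.5},{"turn":[-0.003, -0.001, 0.007],"slide":[-0.0013, 0.0002, 0.0105],"jaw":0.5},{"turn":[-0.004, -0.001, 0.006],"slide":[-0.0014, 0.0002, 0.0105],"jaw":0.5},{"turn":[-0.003, -0.002, 0.007],"slide":[-0.0013, 0.0003, 0.0105],"jaw":0.5}]
4 rows
```

Call:
drive_tool --targets '[{"turn":[-0.003,0,0.007],"slide":[-0.0014,0.0,0.0105],"jaw":0.5},{"turn":[-0.003,0,0.007],"slide":[-0.0014,0.0,0.0105],"jaw":0.5},{"turn":[-0.003,0,0.007],"slide":[-0.0014,0.0,0.0105],"jaw":0.5},{"turn":[-0.003,0,0.007],"slide":[-0.0014,0.0,0.0105],"jaw":0.5},{"turn":[0,0,0],"slide":[0,0,0],"jaw":0.5}]'

```text
clock: 15.52
ee_pos: [0.5199, -0.2553, 0.0426]
eef_rot: [[0.389, 0.861, 0.327], [0.66, -0.508, 0.553], [0.643, 0.001, -0.766]]
contact_force: [0.2, 0.6, 0.7]
opening: 0.501
```

Run:
```python
from h import *
y=np.deg2rad(59.5)
c=[.5317,-.2358]
b=grasp(c,y,.059);s=state();print(s["eef_rot"])
plan([(*b,.012)],0.5)
```

```text
t 15.525 p [ 0.5199 -0.2553  0.0426] F [0.2464 0.6127 0.6558] op 0.5013045352574836 q [-59.3916  36.6004  94.8501  35.8752  74.0314 -46.973 ]
[[ 0.3889  0.8612  0.3273]
 [ 0.6599 -0.5083  0.5532]
 [ 0.6428  0.0008 -0.766 ]]
[{"turn":[0.007, -0.0, -0.001],"slide":[0.0004, 0.0002, -0.002],"jaw":0.5}]
1 rows
```

Call:
drive_tool --targets '[{"turn":[0.007,0,0],"slide":[0.0004,0.0,-0.002],"jaw":0.5},{"turn":[0,0,0],"slide":[0,0,0],"jaw":0.58},{"turn":[0,0,0],"slide":[0,0,0],"jaw":0.7},{"turn":[0,0,0],"slide":[0,0,0],"jaw":0.8},{"turn":[0,0,0],"slide":[0,0,0],"jaw":0.8}]' --newtons 55

```text
clock: 16.15
ee_pos: [0.5195, -0.2569, 0.0448]
eef_rot: [[0.389, 0.861, 0.327], [0.66, -0.508, 0.553], [0.642, 0.001, -0.766]]
contact_force: [-1.1, 0.9, -1.4]
opening: 0.407
```

```bash
python3 wl.py w9
python3 - <<'E'
from h import *
s=state();R=np.array(s["eef_rot"]);p=np.array(s["ee_pos"])
dz=p[2]+.019*-R[2,2]-.039; print("dz",dz, "G",p-.019*R[:,2])
plan([(p+[0,0,.01],R),(p+[0,0,.03]-.11*R[:,2],R,.035),(*pl(-.16,.135,dz,.036),.03)],0.8)
E
```

```text
t 16.15 p [ 0.5195 -0.2569  0.0448] F [-1.0615  0.8609 -1.3541] op 0.4066187355093974 q [-59.4826  36.4818  94.6345  35.7255  74.333  -46.8252]
[[ 0.389   0.8614  0.3266]
 [ 0.6604 -0.5079  0.553 ]
 [ 0.6423  0.0006 -0.7665]]
0.87 [241.4, 119.2, 321.5, 309.1] 11996 ztop 0.0695 [ 0.5279 -0.2412] ((0.5310682654380798, -0.23566389083862305), (0.09819334000349045, 0.03487687185406685), 59.526519775390625)
0.64 [117.6, 139.8, 212.0, 279.7] 8872 ztop 0.0576 [ 0.478  -0.2041] ((0.479432076215744, -0.20020943880081177), (0.08303117752075195, 0.03684743121266365), 59.324527740478516)
t 16.25 p [ 0.5194 -0.2569  0.0448] F [ 0.7575  1.0893 -1.7075] op 0.4049190147065734 q [-59.4855  36.4837  94.6352  35.7249  74.3315 -46.823 ]
dz 0.020317374996940085 G [ 0.5132 -0.2674  0.0593]
[{"turn":[0.0, 0.0, 0.0],"slide":[0.0064, 0.0, -0.0077],"jaw":0.8},{"turn":[0.0, 0.0, 0.0],"slide":[0.0032, 0.0, -0.0313],"jaw":0.8},{"turn":[0.0, 0.0, 0.0],"slide":[0.0032, 0.0, -0.0313],"jaw":0.8},{"turn":[0.0, 0.0, 0.0],"slide":[0.0032, 0.0, -0.0313],"jaw":0.8},{"turn":[0.0, 0.0, 0.0],"slide":[0.0033, 0.0, -0.0314],"jaw":0.8},{"turn":[0.034, 0.001, -0.04],"slide":[0.0154, -0.0075, 0.0177],"jaw":0.8},{"turn":[0.034, 0.001, -0.04],"slide":[0.0154, -0.0073, 0.0177],"jaw":0.8},{"turn":[0.034, 0.001, -0.04],"slide":[0.0155, -0.0071, 0.0177],"jaw":0.8}]
[{"turn":[0.035, 0.0, -0.04],"slide":[0.0155, -0.0069, 0.0178],"jaw":0.8},{"turn":[0.034, 0.001, -0.04],"slide":[0.0155, -0.0067, 0.0178],"jaw":0.8}]
10 rows
```

Call:
drive_tool --targets '[{"turn":[0,0,0],"slide":[0.0064,0,-0.0077],"jaw":0.8},{"turn":[0,0,0],"slide":[0.0032,0,-0.0313],"jaw":0.8},{"turn":[0,0,0],"slide":[0.0032,0,-0.0313],"jaw":0.8},{"turn":[0,0,0],"slide":[0.0032,0,-0.0313],"jaw":0.8},{"turn":[0,0,0],"slide":[0.0032,0,-0.0313],"jaw":0.8},{"turn":[0.034,0,-0.04],"slide":[0.0154,-0.0075,0.0177],"jaw":0.8},{"turn":[0.034,0,-0.04],"slide":[0.0154,-0.0073,0.0177],"jaw":0.8},{"turn":[0.034,0,-0.04],"slide":[0.0154,-0.007,0.0177],"jaw":0.8}]'

```text
clock: 17.25
ee_pos: [0.4973, -0.249, 0.1527]
eef_rot: [[0.374, 0.875, 0.309], [0.674, -0.485, 0.557], [0.637, 0.001, -0.771]]
contact_force: [0.2, -0.2, -3.8]
opening: 0.409
```

Call:
drive_tool --targets '[{"turn":[0.034,0,-0.04],"slide":[0.0155,-0.0069,0.0177],"jaw":0.8},{"turn":[0.034,0,-0.04],"slide":[0.0155,-0.0067,0.0177],"jaw":0.8},{"turn":[0,0,0],"slide":[0,0,0],"jaw":0.8}]'

```text
clock: 17.62
ee_pos: [0.5076, -0.1949, 0.1444]
eef_rot: [[0.359, 0.886, 0.294], [0.682, -0.465, 0.565], [0.637, -0.002, -0.771]]
contact_force: [0.2, -0.6, -2.2]
opening: 0.404
```

```bash
cat > gap.py <<'E'
from h import *
s=state();print(s["eef_rot"])
im=manip.get_image("wrist");W=cloud(im);F=fr(PYAW);L=(W-PO)@F
# bottom plate top, head top and held plate top by local patches
def zz(m,n):
    z=L[...,2][m]; 
    if len(z)>30: print(n,len(z),"med z %.4f"%np.median(z),np.percentile(z,[10,90]))
x,y,z=L[...,0],L[...,1],L[...,2]
zz((abs(x)<.015)&(y>-.045)&(y<-.01)&(abs(z-.113)<.006),"lower plate top (.114)")
zz((abs(x)<.028)&(y>-.025)&(y<.02)&(abs(z-.242)<.008),"head top")
zz((abs(x)<.05)&(y>-.06)&(y<-.03)&(abs(z-.022)<.006),"base (.022)")
E
python3 gap.py; python3 wl.py | tail -4
python3 - <<'E'
from h import *
a=pl(-.105,.1165,.0203,.036);print(a[0])
plan([(*a,.015)],0.8)
E
```

```text
t 17.625 p [ 0.5076 -0.1949  0.1444] F [ 0.2091 -0.6359 -2.2055] op 0.40361959639009465 q [-56.4643  25.2404  96.9811  34.3414  81.3834 -41.3031]
[[ 0.3593  0.8855  0.2945]
 [ 0.6816 -0.4645  0.5653]
 [ 0.6374 -0.0024 -0.7705]]
lower plate top (.114) 1138 med z 0.1126 [0.1119 0.1133]
base (.022) 596 med z 0.0210 [0.0197 0.0265]
0.86 [265.1, 35.6, 308.4, 121.0] 2532 ztop 0.1126 [ 0.5894 -0.0521] ((0.5920248031616211, -0.047331228852272034), (0.08050120621919632, 0.03233720734715462), 61.04263687133789)
0.74 [238.0, 120.0, 323.2, 309.5] 11893 ztop 0.1692 [ 0.5156 -0.1812] ((0.5186115503311157, -0.17541851103305817), (0.09830424934625626, 0.03514355793595314), 62.420284271240234)
0.71 [154.2, 252.2, 203.1, 281.1] 928 ztop 0.0517 [ 0.4385 -0.1401] ((0.43885737657546997, -0.1397181749343872), (0.020032048225402832, 0.03539193421602249), 61.26786422729492)
0.71 [218.5, 306.6, 274.8, 385.4] 1270 ztop 0.0576 [ 0.4595 -0.2365] ((0.4665808379650116, -0.2224871665239334), (0.053870439529418945, 0.032068487256765366), 60.67393493652344)
[ 0.5355 -0.1504  0.1222]
[{"turn":[-0.001, 0.012, 0.001],"slide":[0.0071, 0.0005, 0.0131],"jaw":0.8},{"turn":[-0.001, 0.012, 0.001],"slide":[0.007, 0.0005, 0.0131],"jaw":0.8},{"turn":[-0.001, 0.013, 0.001],"slide":[0.007, 0.0005, 0.0131],"jaw":0.8},{"turn":[-0.002, 0.012, 0.002],"slide":[0.007, 0.0006, 0.0132],"jaw":0.8}]
4 rows
```

Call:
drive_tool --targets '[{"turn":[0,0.012,0],"slide":[0.007,0.0005,0.0131],"jaw":0.8},{"turn":[0,0.012,0],"slide":[0.007,0.0005,0.0131],"jaw":0.8},{"turn":[0,0.012,0],"slide":[0.007,0.0005,0.0125],"jaw":0.8},{"turn":[0,0.012,0],"slide":[0.0065,0.0005,0.0115],"jaw":0.8},{"turn":[0,0,0],"slide":[0,0,0],"jaw":0.8}]'

```text
clock: 18.4
ee_pos: [0.5365, -0.15, 0.1216]
eef_rot: [[0.359, 0.883, 0.301], [0.676, -0.468, 0.568], [0.643, -0.0, -0.766]]
contact_force: [-0.2, -0.7, -3.3]
opening: 0.402
```

```bash
python3 gap.py;  python3 - <<'E'
from h import *
a=pl(-.075,.116,.0203,.036);b=pl(-.03,.116,.0203,.036);print(a[0],b[0])
plan([(*a,.008),(*b,.008)],0.8)
E
```

```text
t 18.4 p [ 0.5365 -0.15    0.1216] F [-0.244  -0.7128 -3.2698] op 0.402288878790873 q [-51.5477  26.2144  99.7011  37.36    76.0924 -40.1119]
[[ 0.3591  0.8835  0.3009]
 [ 0.6765 -0.4685  0.5683]
 [ 0.643  -0.0005 -0.7658]]
lower plate top (.114) 742 med z 0.1127 [0.1121 0.1135]
base (.022) 965 med z 0.0212 [0.0198 0.0267]
[ 0.5496 -0.1239  0.1217] [ 0.5706 -0.0841  0.1217]
[{"turn":[0.001, 0.0, -0.001],"slide":[0.0057, -0.0002, 0.0048],"jaw":0.8},{"turn":[0.001, 0.0, -0.001],"slide":[0.0057, -0.0003, 0.0048],"jaw":0.8},{"turn":[0.001, 0.0, -0.001],"slide":[0.0056, -0.0002, 0.0047],"jaw":0.8},{"turn":[0.001, 0.0, -0.001],"slide":[0.0057, -0.0003, 0.0048],"jaw":0.8},{"turn":[-0.0, 0.0, -0.0],"slide":[0.0057, 0.0, 0.0048],"jaw":0.8},{"turn":[-0.0, 0.0, -0.0],"slide":[0.0058, 0.0, 0.0048],"jaw":0.8},{"turn":[-0.0, 0.0, -0.0],"slide":[0.0057, 0.0, 0.0048],"jaw":0.8},{"turn":[-0.0, 0.0, -0.0],"slide":[0.0058, 0.0, 0.0048],"jaw":0.8}]
[{"turn":[-0.0, 0.0, -0.0],"slide":[0.0057, 0.0, 0.0048],"jaw":0.8},{"turn":[-0.0, 0.0, -0.0],"slide":[0.0058, 0.0, 0.0049],"jaw":0.8}]
10 rows
```

Perfect height. Slide in slowly, with a check before the ram.

Call:
drive_tool --targets '[{"turn":[0,0,0],"slide":[0.0057,-0.0003,0.0048],"jaw":0.8},{"turn":[0,0,0],"slide":[0.0057,-0.0003,0.0048],"jaw":0.8},{"turn":[0,0,0],"slide":[0.0057,-0.0003,0.0048],"jaw":0.8},{"turn":[0,0,0],"slide":[0.0057,0,0.0048],"jaw":0.8}]'

```text
clock: 18.95
ee_pos: [0.5507, -0.1235, 0.1222]
eef_rot: [[0.36, 0.883, 0.303], [0.677, -0.47, 0.566], [0.642, 0.001, -0.766]]
contact_force: [-0.4, -0.1, -2.4]
opening: 0.405
```

```bash
python3 gap.py;  python3 - <<'E'
from h import *
a=pl(-.035,.116,.0203,.036);print(a[0])
plan([(*a,.008)],0.8)
E
```

```text
t 18.95 p [ 0.5507 -0.1235  0.1222] F [-0.3823 -0.0666 -2.44  ] op 0.4054264508488556 q [-48.6151  25.6224 100.5873  38.6991  74.245  -38.3649]
[[ 0.3596  0.8825  0.303 ]
 [ 0.6768 -0.4702  0.5664]
 [ 0.6423  0.0014 -0.7665]]
base (.022) 983 med z 0.0214 [0.02   0.0267]
[ 0.5683 -0.0886  0.1217]
[{"turn":[0.002, -0.0, -0.001],"slide":[0.0058, -0.0001, 0.005],"jaw":0.8},{"turn":[0.003, -0.0, -0.001],"slide":[0.0058, -0.0001, 0.005],"jaw":0.8},{"turn":[0.002, -0.0, -0.001],"slide":[0.0058, -0.0001, 0.005],"jaw":0.8},{"turn":[0.003, -0.0, -0.001],"slide":[0.0057, -0.0001, 0.005],"jaw":0.8},{"turn":[0.002, -0.0, -0.001],"slide":[0.0058, -0.0002, 0.005],"jaw":0.8}]
5 rows
```

Call:
drive_tool --targets '[{"turn":[0.002,0,-0.001],"slide":[0.0058,0,0.005],"jaw":0.8},{"turn":[0.002,0,-0.001],"slide":[0.0058,0,0.005],"jaw":0.8},{"turn":[0.002,0,-0.001],"slide":[0.0058,0,0.005],"jaw":0.8},{"turn":[0.002,0,-0.001],"slide":[0.0058,0,0.005],"jaw":0.8}]'

```text
clock: 19.5
ee_pos: [0.5662, -0.0938, 0.1219]
eef_rot: [[0.359, 0.883, 0.301], [0.677, -0.468, 0.568], [0.643, 0.001, -0.766]]
contact_force: [0.1, -0.0, -4.6]
opening: 0.403
```

Run:
```python
from h import *
s=state();print(s["eef_rot"])
a=pl(0,.116,.0203,.036);print(a[0])
plan([(*a,.008)],0.8)
```

```text
t 19.5 p [ 0.5662 -0.0938  0.1219] F [ 0.0994 -0.0028 -4.6394] op 0.40313054894912104 q [-45.2407  25.3429 101.1509  40.0822  72.4096 -36.4023]
[[ 0.3586  0.8835  0.3015]
 [ 0.677  -0.4685  0.5677]
 [ 0.6428  0.0005 -0.7661]]
[ 0.5847 -0.0576  0.1217]
[{"turn":[0.001, 0.0, -0.0],"slide":[0.0052, -0.0001, 0.0044],"jaw":0.8},{"turn":[0.001, 0.0, -0.0],"slide":[0.0052, -0.0001, 0.0044],"jaw":0.8},{"turn":[0.001, 0.0, -0.0],"slide":[0.0052, -0.0001, 0.0044],"jaw":0.8},{"turn":[0.001, 0.0, -0.0],"slide":[0.0051, -0.0001, 0.0044],"jaw":0.8},{"turn":[0.0, 0.0, -0.0],"slide":[0.0052, -0.0001, 0.0043],"jaw":0.8},{"turn":[0.001, 0.0, -0.001],"slide":[0.0051, -0.0002, 0.0044],"jaw":0.8}]
6 rows
```

Call:
drive_tool --targets '[{"turn":[0,0,0],"slide":[0.0052,0,0.0044],"jaw":0.8},{"turn":[0,0,0],"slide":[0.0052,0,0.0044],"jaw":0.8},{"turn":[0,0,0],"slide":[0.0052,0,0.0044],"jaw":0.8}]'

```text
clock: 19.88
ee_pos: [0.5764, -0.0743, 0.1218]
eef_rot: [[0.359, 0.884, 0.301], [0.677, -0.468, 0.568], [0.643, 0.0, -0.766]]
contact_force: [0.4, 0.1, -3.1]
opening: 0.407
```

Run:
```python
from h import *
s=state()
a=pl(0,.116,.0203,.036);print(a[0])
plan([(*a,.008)],0.8)
```

```text
t 19.875 p [ 0.5764 -0.0743  0.1218] F [ 0.3598  0.1417 -3.0902] op 0.4070412885786692 q [-42.9727  25.2145 101.4078  40.9952  71.1444 -35.0304]
[ 0.5847 -0.0576  0.1217]
[{"turn":[0.001, 0.0, -0.0],"slide":[0.0047, -0.0002, 0.004],"jaw":0.8},{"turn":[0.001, 0.0, -0.0],"slide":[0.0048, -0.0002, 0.004],"jaw":0.8},{"turn":[0.001, 0.0, -0.001],"slide":[0.0047, -0.0001, 0.004],"jaw":0.8}]
3 rows
```

Call:
drive_tool --targets '[{"turn":[0,0,0],"slide":[0.0047,-0.0002,0.004],"jaw":0.8},{"turn":[0,0,0],"slide":[0.0047,-0.0002,0.004],"jaw":0.8},{"turn":[0,0,0],"slide":[0.004,0,0.0034],"jaw":0.8},{"turn":[0,0,0],"slide":[0,0,0],"jaw":0.8},{"turn":[0,0,0],"slide":[-0.0006,0,0.0008],"jaw":0.8}]'

```text
clock: 20.5
ee_pos: [0.5849, -0.0569, 0.1206]
eef_rot: [[0.358, 0.884, 0.301], [0.677, -0.468, 0.568], [0.643, 0.0, -0.766]]
contact_force: [-0.2, -0.5, -3.1]
opening: 0.404
```

```bash
python3 - <<'E'
from h import *
s=state()
a=pl(0,.1142,.0203,.036);print(a[0])
plan([(*a,.008)],0.8)
E
python3 sc.py w10
```

```text
t 20.5 p [ 0.5849 -0.0569  0.1206] F [-0.1536 -0.4559 -3.1341] op 0.403864998735942 q [-40.9637  25.2016 101.6395  41.8016  69.9335 -33.9335]
[ 0.5847 -0.0576  0.1199]
[{"turn":[0.0, 0.001, 0.003],"slide":[-0.001, 0.0001, 0.0001],"jaw":0.8}]
1 rows
t 20.5 p [ 0.5849 -0.0569  0.1206] F [-0.1536 -0.4559 -3.1341] op 0.403864998735942 q [-40.9637  25.2016 101.6395  41.8016  69.9335 -33.9335]
0.6 [240.1, 234.7, 321.0, 309.0] n 5287
 z 0.14514000681526135 x [-0.0185  0.0169] y [-0.0479 -0.0187] ((-0.0008977483958005905, -0.03305525705218315), (0.0365445613861084, 0.02999645099043846), 0.05705907195806503)
0.59 [251.0, 307.8, 314.3, 313.2] n 260
 z 0.11128911611873922 x [-0.0173  0.017 ] y [-0.0491 -0.0479] ((-0.0002855788916349411, -0.04844507947564125), (0.0012797294184565544, 0.035005226731300354), 89.50939178466797)
```

Call:
drive_tool --targets '[{"turn":[0,0,0],"slide":[-0.0009,0,0.0006],"jaw":0.8},{"turn":[0,0,0],"slide":[-0.0003,0,0.0006],"jaw":0.8},{"turn":[0,0,0],"slide":[-0.0003,0,0.0004],"jaw":0.8}]'

```text
clock: 20.98
ee_pos: [0.5848, -0.0574, 0.1197]
eef_rot: [[0.358, 0.884, 0.302], [0.676, -0.468, 0.569], [0.644, 0.001, -0.765]]
contact_force: [-2.9, -0.4, 3.7]
opening: 0.407
```

Run:
```python
from h import *
s=state()
a=pl(0,.114,.0203,.036);print(a[0])
plan([(*a,.008)],0.8)
```

```text
t 20.975 p [ 0.5848 -0.0574  0.1197] F [-2.8735 -0.3529  3.6676] op 0.4073418465711728 q [-41.0691  25.31   101.7008  41.8996  69.9039 -34.1559]
[ 0.5847 -0.0576  0.1197]
[{"turn":[0.002, -0.009, 0.003],"slide":[-0.0001, -0.0, -0.0002],"jaw":0.8}]
1 rows
```

Contact. Release, retreat and check.

Call:
drive_tool --targets '[{"turn":[0,0,0],"slide":[0,0,0],"jaw":0.55},{"turn":[0,0,0],"slide":[0,0,0],"jaw":0.45},{"turn":[0,0,0],"slide":[0,0,0],"jaw":0.45},{"turn":[0,0,0],"slide":[0,0,-0.02],"jaw":0.45},{"turn":[0,0,0],"slide":[0,0,-0.03],"jaw":0.45},{"turn":[0,0,0],"slide":[0,0,-0.03],"jaw":0.45},{"turn":[0,0,0],"slide":[-0.015,0,-0.03],"jaw":0.45},{"turn":[0,0,0],"slide":[-0.02,0,-0.03],"jaw":0.45}]'

```text
clock: 21.98
ee_pos: [0.5294, -0.1604, 0.2056]
eef_rot: [[0.356, 0.885, 0.299], [0.676, -0.465, 0.571], [0.645, -0.001, -0.764]]
contact_force: [0.1, 0.1, -0.1]
opening: 0.549
```

```bash
python3 sc.py w11
python3 - <<'E'
from h import *
F=fr(PYAW)
for c in("scene","top"):
    for n in("lever_ball","lever_hinge"):
        im=manip.get_image(c);W=cloud(im);L=(W-PO)@F
        for d in manip.pinpoint(n,c)[:1]:
            x,y=map(int,np.round(d["centre"]));print(c,n,d["confidence"],L[y,x])
E
```

```text
t 21.975 p [ 0.5294 -0.1604  0.2056] F [ 0.0903  0.0969 -0.0531] op 0.5491324162758148 q [-52.8316  20.6571  94.5425  35.839   85.5742 -34.7034]
0.83 [230.0, 349.5, 277.0, 384.8] n 1417
 z 0.058339258386101905 x [-0.0435 -0.0078] y [-0.218  -0.1892] ((-0.02553877979516983, -0.20363785326480865), (0.03715548664331436, 0.028776349499821663), 0.31016260385513306)
0.59 [264.4, 189.1, 301.5, 200.4] n 378
 z 0.09936981135413636 x [-0.0158  0.0196] y [-0.0542 -0.0529] ((0.0019188839942216873, -0.053439125418663025), (0.0012721983948722482, 0.03558221831917763), 89.27529907226562)
scene lever_ball 0.72 [-0.1868  0.0191  0.2951]
scene lever_hinge 0.69 [-0.0987  0.0215  0.2335]
top lever_hinge 0.72 [-0.0503  0.0171  0.2159]
```

View pics/w11.png

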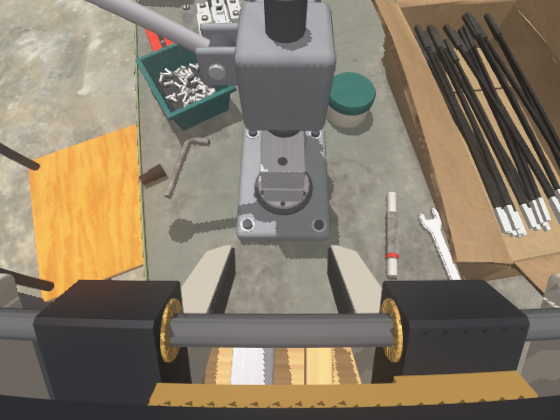

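Run:
```python
from h import *
F=fr(PYAW);R=tool(PYAW,0);s=state()
t=PO+F@np.array([-.125,.019,.315]);print(t)
p=np.array(s["ee_pos"])
plan([(p+[-.03,-.03,.155],tool(PYAW,15),.04),(t+[0,0,.05],R,.04),(t,R,.02)],1.0)
```

```text
t 22.475 p [ 0.5297 -0.1588  0.2046] F [-0.8062 -0.1873  0.2743] op 0.5471633696397513 q [-52.6991  20.7103  94.65    35.8765  85.4702 -34.6568]
[0.4942 0.0387 0.315 ]
[{"turn":[-0.004, -0.504, 0.002],"slide":[0.0138, -0.0026, -0.0289],"jaw":1.0},{"turn":[-0.005, -0.504, 0.002],"slide":[0.0112, -0.0026, -0.03],"jaw":1.0},{"turn":[-0.004, -0.504, 0.003],"slide":[0.0086, -0.0026, -0.0309],"jaw":1.0},{"turn":[-0.005, -0.504, 0.002],"slide":[0.0058, -0.0025, -0.0315],"jaw":1.0},{"turn":[-0.004, -0.504, 0.003],"slide":[0.003, -0.0025, -0.0319],"jaw":1.0},{"turn":[-0.0, -0.25, -0.0],"slide":[0.0322, -0.0186, 0.0077],"jaw":1.0},{"turn":[-0.0, -0.25, -0.0],"slide":[0.0325, -0.0185, 0.0063],"jaw":1.0},{"turn":[-0.0, -0.25, -0.0],"slide":[0.0327, -0.0186, 0.0049],"jaw":1.0}]
[{"turn":[-0.0, -0.25, -0.0],"slide":[0.0329, -0.0185, 0.0034],"jaw":1.0},{"turn":[-0.0, -0.25, -0.0],"slide":[0.033, -0.0186, 0.002],"jaw":1.0},{"turn":[-0.0, -0.25, -0.0],"slide":[0.0331, -0.0185, 0.0005],"jaw":1.0},{"turn":[-0.0, -0.0, -0.0],"slide":[0.0, -0.0, 0.0167],"jaw":1.0},{"turn":[-0.0, -0.0, -0.0],"slide":[0.0, -0.0, 0.0166],"jaw":1.0},{"turn":[-0.0, -0.0, -0.0],"slide":[0.0, -0.0, 0.0167],"jaw":1.0}]
14 rows
```

Call:
drive_tool --targets '[{"turn":[0,-0.504,0],"slide":[0.0138,-0.0026,-0.029],"jaw":1.0},{"turn":[0,-0.504,0],"slide":[0.0112,-0.0026,-0.03],"jaw":1.0},{"turn":[0,-0.504,0],"slide":[0.0086,-0.0026,-0.031],"jaw":1.0},{"turn":[0,-0.504,0],"slide":[0.0058,-0.0025,-0.0315],"jaw":1.0},{"turn":[0,-0.504,0],"slide":[0.003,-0.0025,-0.032],"jaw":1.0},{"turn":[0,-0.25,0],"slide":[0.0322,-0.0186,0.0077],"jaw":1.0},{"turn":[0,-0.25,0],"slide":[0.0325,-0.0186,0.0063],"jaw":1.0}]' --newtons 30

```text
clock: 23.35
ee_pos: [0.4979, -0.1107, 0.3645]
eef_rot: [[0.461, 0.885, 0.07], [0.873, -0.466, 0.145], [0.161, -0.006, -0.987]]
contact_force: [1.1, 0.3, -0.2]
opening: 0.006
```

Run:
```python
from h import *
F=fr(PYAW);R=tool(PYAW,0);s=state()
t=PO+F@np.array([-.125,.019,.365])
plan([(t,R,.04)],1.0)
```

```text
t 23.35 p [ 0.4979 -0.1107  0.3645] F [ 1.1     0.3321 -0.2169] op 0.0056640704854576465 q [-31.9556   6.2575  79.2129   9.2642  95.492   -3.3105]
[{"turn":[-0.009, -0.232, 0.002],"slide":[0.0322, -0.0182, 0.0052],"jaw":1.0},{"turn":[-0.009, -0.232, 0.002],"slide":[0.0324, -0.0183, 0.0039],"jaw":1.0},{"turn":[-0.009, -0.232, 0.001],"slide":[0.0325, -0.0183, 0.0026],"jaw":1.0},{"turn":[-0.01, -0.231, 0.002],"slide":[0.0325, -0.0182, 0.0012],"jaw":1.0}]
4 rows
```

Call:
drive_tool --targets '[{"turn":[-0.009,-0.232,0],"slide":[0.0322,-0.018,0.0052],"jaw":1.0},{"turn":[-0.009,-0.232,0],"slide":[0.0324,-0.018,0.004],"jaw":1.0},{"turn":[-0.009,-0.232,0],"slide":[0.0325,-0.018,0.0026],"jaw":1.0},{"turn":[-0.009,-0.232,0],"slide":[0.0325,-0.018,0.0012],"jaw":1.0},{"turn":[0,0,0],"slide":[0,0,0],"jaw":1.0}]'

```text
clock: 23.98
ee_pos: [0.4933, 0.0491, 0.3648]
eef_rot: [[0.459, 0.888, -0.001], [0.888, -0.459, -0.003], [-0.003, 0.001, -1.0]]
contact_force: [0.2, -0.5, -0.4]
opening: 0.005
```

Run:
```python
from h import *
F=fr(PYAW);R=tool(PYAW,0);s=state();print(s["eef_rot"])
t=PO+F@np.array([-.125,.019,.295])
plan([(t,R,.02)],1.0)
im=manip.get_image("wrist");cv2.imwrite("pics/w12.png",im["color"][...,::-1]);L=(cloud(im)-PO)@F
# lever bar points: between x -.13 and -.08, high
for x0 in(-.15,-.14,-.13,-.12,-.11,-.10,-.09,-.08):
    m=(abs(L[...,0]-x0)<.004)&(L[...,2]>.2)&(L[...,2]<.30)&(abs(L[...,1]-.019)<.03)
    if m.sum()>20:q=L[m];print(x0,m.sum(),"y",np.percentile(q[:,1],[3,50,97]),"ztop",np.percentile(q[:,2],95))
```

```text
t 23.975 p [0.4933 0.0491 0.3648] F [ 0.1796 -0.4841 -0.3985] op 0.00531708101110189 q [-7.0922  5.8016 79.0448 -0.1909 95.1794 20.2145]
[[ 0.459   0.8884 -0.0009]
 [ 0.8884 -0.459  -0.0032]
 [-0.0033  0.0007 -1.    ]]
[{"turn":[0.001, 0.005, 0.014],"slide":[-0.0021, 0.0014, 0.0175],"jaw":1.0},{"turn":[0.001, 0.005, 0.015],"slide":[-0.0022, 0.0014, 0.0174],"jaw":1.0},{"turn":[0.001, 0.004, 0.014],"slide":[-0.0022, 0.0014, 0.0175],"jaw":1.0},{"turn":[0.001, 0.005, 0.015],"slide":[-0.0021, 0.0014, 0.0174],"jaw":1.0}]
4 rows
-0.15 165 y [0.0141 0.0214 0.0256] ztop 0.28455290735989636
-0.14 158 y [0.0142 0.0212 0.0255] ztop 0.277672912590942
-0.13 154 y [0.014  0.0212 0.0253] ztop 0.2710862242610827
-0.12 134 y [0.0139 0.0209 0.0254] ztop 0.2639568548704598
-0.11 121 y [0.0138 0.021  0.0249] ztop 0.2563195202982355
-0.1 122 y [0.0135 0.0208 0.0251] ztop 0.25018210845131467
-0.09 110 y [0.0137 0.0204 0.0249] ztop 0.24286040850856547
-0.08 103 y [0.0138 0.0208 0.0248] ztop 0.23581886013525202
```

View pics/w12.png

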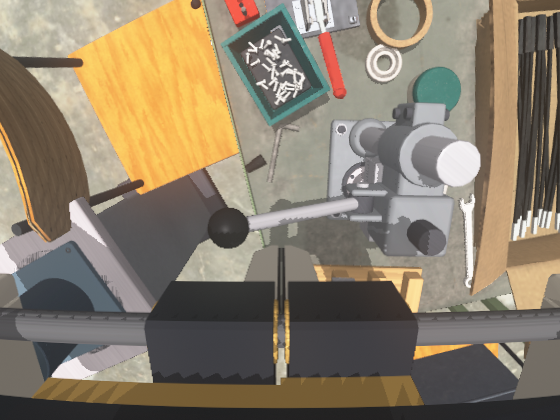

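Call:
drive_tool --targets '[{"turn":[0,0.005,0.014],"slide":[-0.0021,0.0014,0.0175],"jaw":1.0},{"turn":[0,0.005,0.014],"slide":[-0.0021,0.0014,0.0175],"jaw":1.0},{"turn":[0,0.005,0.014],"slide":[-0.0021,0.0014,0.0175],"jaw":1.0},{"turn":[0,0.005,0.014],"slide":[-0.0021,0.0014,0.0165],"jaw":1.0},{"turn":[0,0,0],"slide":[0,0,0],"jaw":1.0}]'

```text
clock: 24.65
ee_pos: [0.4943, 0.032, 0.2932]
eef_rot: [[0.474, 0.881, 0.0], [0.881, -0.474, -0.0], [-0.0, 0.001, -1.0]]
contact_force: [0.6, 0.4, -0.1]
opening: 0.001
```

```bash
cat > pr.py <<'E'
from h import *
import sys
F=fr(PYAW);R=tool(PYAW,0);s=state();print("press frame",(np.array(s["ee_pos"])-PO)@F)
plan([(PO+F@np.array([-.125,.0195,float(sys.argv[1])]),R,.009)],1.0)
E
python3 pr.py .25
```

```text
t 24.65 p [0.4943 0.032  0.2932] F [ 0.5798  0.4378 -0.1232] op 0.0013425442529538562 q [-9.204   6.7206 87.6304 -0.019  85.6174 19.0702]
press frame [-0.1218  0.0132  0.2932]
[{"turn":[0.001, 0.0, -0.007],"slide":[0.0013, -0.0007, 0.0086],"jaw":1.0},{"turn":[0.001, 0.0, -0.008],"slide":[0.0013, -0.0006, 0.0087],"jaw":1.0},{"turn":[0.001, 0.0, -0.007],"slide":[0.0012, -0.0007, 0.0086],"jaw":1.0},{"turn":[0.0, 0.0, -0.008],"slide":[0.0013, -0.0006, 0.0087],"jaw":1.0},{"turn":[0.001, 0.001, -0.007],"slide":[0.0012, -0.0007, 0.0086],"jaw":1.0}]
5 rows
```

Call:
drive_tool --targets '[{"turn":[0,0,-0.02],"slide":[0.004,-0.002,0.0],"jaw":1.0},{"turn":[0,0,-0.018],"slide":[0.0025,-0.0013,0.003],"jaw":1.0},{"turn":[0,0,0],"slide":[0,0,0.007],"jaw":1.0},{"turn":[0,0,0],"slide":[0,0,0.007],"jaw":1.0},{"turn":[0,0,0],"slide":[0,0,0.007],"jaw":1.0}]'

```text
clock: 25.28
ee_pos: [0.4958, 0.0389, 0.2702]
eef_rot: [[0.468, 0.884, 0.005], [0.884, -0.468, -0.001], [0.001, 0.005, -1.0]]
contact_force: [-0.6, 0.7, 1.0]
opening: -0.0
```

```bash
python3 pr.py .23
```

```text
t 25.275 p [0.4958 0.0389 0.2702] F [-0.6455  0.652   1.0348] op -0.00010956919144959845 q [-8.3847  7.3638 90.0526 -0.0068 82.3093 19.5389]
press frame [-0.1237  0.0199  0.2702]
[{"turn":[0.005, -0.002, -0.0],"slide":[-0.0001, -0.0003, 0.008],"jaw":1.0},{"turn":[0.005, -0.002, -0.001],"slide":[-0.0001, -0.0003, 0.008],"jaw":1.0},{"turn":[0.005, -0.002, -0.0],"slide":[-0.0001, -0.0003, 0.0081],"jaw":1.0},{"turn":[0.006, -0.001, -0.001],"slide":[-0.0001, -0.0003, 0.008],"jaw":1.0},{"turn":[0.005, -0.002, -0.0],"slide":[-0.0, -0.0002, 0.0081],"jaw":1.0}]
5 rows
```

Call:
drive_tool --targets '[{"turn":[0.005,0,0],"slide":[0,0,0.008],"jaw":1.0},{"turn":[0.005,0,0],"slide":[0,0,0.008],"jaw":1.0},{"turn":[0.005,0,0],"slide":[0,0,0.008],"jaw":1.0}]'

```text
clock: 25.65
ee_pos: [0.496, 0.0391, 0.2451]
eef_rot: [[0.468, 0.884, 0.003], [0.884, -0.468, 0.001], [0.002, 0.002, -1.0]]
contact_force: [-2.9, 0.9, 10.4]
opening: 0.008
```

```bash
python3 pr.py .22
```

```text
t 25.65 p [0.496  0.0391 0.2451] F [-2.8707  0.8567 10.4312] op 0.008390094087840794 q [-8.4085  8.2537 92.5041  0.0592 79.0706 19.4859]
press frame [-0.1236  0.0202  0.2451]
[{"turn":[0.005, -0.004, -0.0],"slide":[-0.0002, -0.0005, 0.0084],"jaw":1.0},{"turn":[0.005, -0.004, -0.0],"slide":[-0.0003, -0.0005, 0.0083],"jaw":1.0},{"turn":[0.004, -0.003, -0.001],"slide":[-0.0002, -0.0005, 0.0084],"jaw":1.0}]
3 rows
```

Cap is moving (10 N). Continue.

Call:
drive_tool --targets '[{"turn":[0.004,0,0],"slide":[-0.0002,-0.0004,0.007],"jaw":1.0},{"turn":[0.004,0,0],"slide":[-0.0002,-0.0004,0.007],"jaw":1.0},{"turn":[0,0,0],"slide":[0,0,0.006],"jaw":1.0}]'

```text
clock: 26.02
ee_pos: [0.4943, 0.0405, 0.2274]
eef_rot: [[0.468, 0.884, 0.003], [0.884, -0.468, 0.003], [0.004, 0.001, -1.0]]
contact_force: [-6.1, 1.8, 12.1]
opening: 0.005
```

```bash
python3 pr.py .215
```

```text
t 26.025 p [0.4943 0.0405 0.2274] F [-6.1233  1.7819 12.1147] op 0.00454589464410663 q [-8.39    8.7491 94.4148  0.2171 76.7111 19.4427]
press frame [-0.1258  0.0206  0.2274]
[{"turn":[0.002, -0.012, 0.001],"slide":[-0.0006, 0.0004, 0.0062],"jaw":1.0},{"turn":[0.003, -0.012, 0.001],"slide":[-0.0005, 0.0004, 0.0062],"jaw":1.0}]
2 rows
```

Call:
drive_tool --targets '[{"turn":[0,0,0],"slide":[-0.0005,0,0.006],"jaw":1.0},{"turn":[0,0,0],"slide":[-0.0003,0,0.005],"jaw":1.0}]'

```text
clock: 26.28
ee_pos: [0.4925, 0.0414, 0.2178]
eef_rot: [[0.467, 0.884, 0.002], [0.884, -0.467, 0.006], [0.006, -0.001, -1.0]]
contact_force: [-3.3, 2.5, 11.7]
opening: 0.008
```

```bash
python3 pr.py .21
```

```text
t 26.275 p [0.4925 0.0414 0.2178] F [-3.299   2.4535 11.6995] op 0.007927355333735479 q [-8.4144  8.9927 95.5007  0.3531 75.4509 19.3493]
press frame [-0.1278  0.0206  0.2178]
[{"turn":[-0.006, -0.034, 0.005],"slide":[-0.0011, 0.0028, 0.0078],"jaw":1.0}]
1 rows
```

Call:
drive_tool --targets '[{"turn":[0,0,0],"slide":[-0.0005,0,0.005],"jaw":1.0},{"turn":[0,0,0],"slide":[0,0,0.004],"jaw":1.0}]'

```text
clock: 26.52
ee_pos: [0.4922, 0.0417, 0.2132]
eef_rot: [[0.466, 0.885, 0.005], [0.884, -0.467, 0.006], [0.008, 0.002, -1.0]]
contact_force: [-10.4, 0.1, 30.3]
opening: 0.006
```

```bash
python3 pr.py .205
```

```text
t 26.525 p [0.4922 0.0417 0.2132] F [-10.4162   0.074   30.3497] op 0.005843626914238282 q [-8.4162  9.0367 96.1188  0.4044 74.6062 19.2853]
press frame [-0.1282  0.0207  0.2132]
[{"turn":[0.01, -0.045, 0.009],"slide":[-0.0013, 0.0032, 0.0082],"jaw":1.0}]
1 rows
```

Call:
drive_tool --targets '[{"turn":[0,0,0],"slide":[0,0,0.003],"jaw":1.0}]'

```text
clock: 26.65
ee_pos: [0.4922, 0.0417, 0.2132]
eef_rot: [[0.466, 0.885, 0.007], [0.885, -0.466, 0.005], [0.008, 0.004, -1.0]]
contact_force: [-9.4, -1.1, 24.7]
opening: 0.005
```

Call:
drive_tool --targets '[{"turn":[0,0,0],"slide":[0,0,-0.008],"jaw":1.0},{"turn":[0,0,0],"slide":[0,0,-0.025],"jaw":1.0},{"turn":[0,0,0],"slide":[0,0,-0.04],"jaw":1.0},{"turn":[0,0,0],"slide":[0,0,-0.04],"jaw":1.0},{"turn":[0,0,0],"slide":[-0.02,0,-0.03],"jaw":1.0},{"turn":[0,0,0],"slide":[-0.03,0,-0.02],"jaw":1.0},{"turn":[0,0,0],"slide":[-0.03,0,0],"jaw":1.0},{"turn":[0,0,0],"slide":[0,0,0],"jaw":1.0}]'

```text
clock: 27.65
ee_pos: [0.4524, -0.0318, 0.3772]
eef_rot: [[0.465, 0.885, 0.004], [0.885, -0.465, 0.005], [0.006, 0.001, -1.0]]
contact_force: [-0.6, -0.2, 0.2]
opening: 0.009
```

Run:
```python
from h import *
F=fr(PYAW);state()
im=manip.get_image("wrist");L=(cloud(im)-PO)@F;out=[im["color"]]
for x0 in(-.16,-.14,-.12,-.10,-.08):
    m=(abs(L[...,0]-x0)<.004)&(L[...,2]>.17)&(L[...,2]<.30)&(abs(L[...,1]-.019)<.02)
    if m.sum()>20:print("bar",x0,m.sum(),"ztop",np.percentile(L[m][:,2],95))
for c in("scene",):
    im=manip.get_image(c);W=cloud(im);P=(W-PO)@F
    for n in("plate_26","bearing_cap"):
        for k in manip.masks_of(n,c)[:5]:
            q=P[k["mask"]];q=q[~np.isnan(q[:,0])]
            if len(q)>20:print(c,n,round(k["confidence"],2),k["box"],np.percentile(q,[3,50,97],axis=0).round(4).tolist())
    crop=im["color"][145:315,180:300]
    v=np.hstack([cv2.resize(crop,None,fx=2.47,fy=2.47,interpolation=cv2.INTER_CUBIC)[:420],out[0][:,:500]])
    cv2.imwrite("pics/fin.png",v[...,::-1]);print(v.shape)
```

```text
t 27.65 p [ 0.4524 -0.0318  0.3772] F [-0.6063 -0.218   0.2023] op 0.009321903466226033 q [-18.4442   0.9298  82.6159   0.34    96.3554   9.3313]
bar -0.16 107 ztop 0.2158407652579603
bar -0.14 104 ztop 0.21502726212689738
bar -0.12 106 ztop 0.2144043120858537
bar -0.1 105 ztop 0.2138938837178243
bar -0.08 103 ztop 0.21282701161719317
scene plate_26 0.82 [228.1, 248.4, 277.2, 263.0] [[-0.0209, -0.0464, 0.0826], [-0.0173, -0.0207, 0.0956], [-0.0141, 0.0469, 0.1079]]
scene bearing_cap 0.26 [187.8, 161.2, 278.4, 312.3] [[-0.2044, -0.0332, 0.0125], [-0.0209, 0.0382, 0.1867], [0.0179, 0.1022, 0.2766]]
(420, 796, 3)
```

View pics/fin.png

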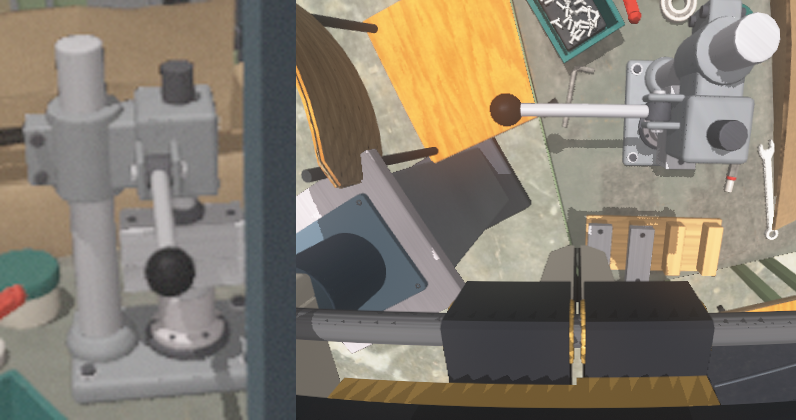

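```bash
python3 -c "
from workcell import manip
print(manip.close_job())"
```

```text
the job is handed in; nothing more can be done
None
```

I chose the 26 mm and 32 mm plates and laid them on the cap, 26 mm below and 32 mm on top. I then pressed the lever down until it stopped firmly, and handed the job in at about 28 s.

**Plate choice:** from the camera depths I put the gap at about 62 mm. That leaves roughly 4 mm over the 58 mm pair, which is the thickest pair there is. The second plate went in with no rise in side force.

**Last checks:**
- **Firm stop:** pushing on the bar took 10–12 N while the cap moved. It then rose to 25–30 N, and a further push did not move it.
- **Lever:** it stayed down at about 0.57 rad, roughly a 10 mm stroke. That matches about 4 mm of gap plus the cap's 6 mm.
- **Cap home:** in the scene camera the lower plate spans 82.6 to 107.9 mm in height, so its underside is at the cap's home height of 82 mm.
- **Centring:** along its length the lower plate runs from -46 to +47 mm about the ram axis. The two plates lined up within about 1 mm of each other when placed.
- **Robot clear:** the gripper was clear of everything at hand-in. The last picture shows the other two plates on their ridges; I did not measure the small bystander items again.

**Checks that disagreed or failed:**
- The networks sometimes missed a plate or mislabelled it.
- Depth readings taken right after a fast move were 1–10 mm off, so I repeated those that mattered.
- After pressing, the cap itself could not be detected reliably. That it is home rests on the lower plate's height, the lever angle and the firm stop.

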